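# Load the tumbler with castings, screw its lid home, clamp it and switch on

### The arm

A 6-joint arm with a two-finger parallel gripper is mounted at the origin on the work surface; the furniture and walls round the work are solid. World frame = base frame: x ahead of the robot, y to its left, z up, the work surface at z = 0. Lengths are in m, angles in rad, forces in N, time in s.
With the tool pointing down it reaches from about 0.325 to 0.85 m from the base axis. Payload 15.5 kg.
Tool frame: the origin (TCP) lies at the very end of the fingers, on their centre line; the grasp point (between the pads) lies 19 mm behind it; x points along the fingers, z is the direction in which the jaws open and shut, and the axes are right-handed (so a half turn about x gives the same grasp; the last joint's range is limited). The gripper opens to 91 mm and grips with 3 to 60 N. Pads are 32 mm wide; open, the fingers measure 118 mm over their backs; the gripper's body (76 mm by 178 mm) begins 60 mm behind the grasp point.
Start: joints at [1.218, 0.494, 1.345, -0, 1.302, -0.096], TCP at [0.159, 0.604, 0.214] pointing down, gripper open.
Joint ranges: [-2.91, 2.91], [-0.82, 2.16], [0.22, 2.67], [-1.22, 4.37], [0.12, 2.79], [-3.08, 3.08]. Speed limits (rad/s): [1.89, 1.89, 2.57, 3.01, 3.01, 3.01].

### API

Orientations are given as [roll, pitch, yaw] about the fixed x, y, z axes, in that order (R = Rz(yaw) Ry(pitch) Rx(roll)).
In Python, from plant import read_state, capture, camera_model, sign_off gives the robot as it stands.
- The arm moves only by the tool step_arm, never from a script. Its arguments are lists of equal length, an entry for each row: "delta_pos": the shift along the tool's x, y, z in mm, a list of three; "delta_rot": the turn, a rotation vector about the tool's x, y, z in rad, a list of three. In form: {"delta_pos": [[dx, dy, dz], ...], "delta_rot": [[ax, ay, az], ...]}. A call has 1 to 8 rows; each row shifts and turns the pose as measured when the row begins, along the tool's axes as they then stand; what a row does not reach is not made up. A row lasts 1/12 s, in which the tool goes at most 41.7 mm and 7.16 degrees, less where a joint would pass 70% of its speed; a pose out of reach is approached as far as the arm can. A call with a gripper value outside its range is refused whole. "hand" is the opening, from 0 (shut) to 1 (fully open), set as the call begins (left out, the last holds). The fingers move at their own pace and stop on an object; "grip_force" is the grip in N (left out, the last holds). Time passes only in rows, so rows that do not move let the fingers close. It gives the time, the measured TCP pose, the force and the opening at its end, in the units of the state.
- read_state(): the state, without advancing time (a new reading comes with each control period).
- capture(name): name is "scene" or "top" or "wrist"; returns (picture, depth): 480x640x3 uint8, blue, green, red; 480x640 float32, m along the optical axis (not along the pixel's ray), 0 where there is no reading.
- camera_model(name): a dict with "intrinsics" (3x3 intrinsics, pixels), "rvec" (rotation vector, rad) and "tvec" (3), from world to camera coordinates, as OpenCV has them; the wrist camera has in their place "mount" (4x4, takes a point from camera to tool coordinates, whose origin is the TCP and whose axes are the tool frame's). Camera axes: x right, y down, z forward; pixel columns grow to the right and rows downward; lengths in m; the calibration is good to about 2 mm. A picture is of the moment at which its call begins: read the wrist's pose just before it. camera_model takes no time and is no camera call.
- sign_off(): hands the job in, once; it reports no verdict.
The state is a dict: "time": time; "q": joint angles; "qd": joint speeds; "joint_efforts": joint torques, N m; "tool_pos": TCP position; "ee_rot": TCP orientation; "force": force on the tool from outside, world axes, zero at the start; "ft_torque": the same for the moment, N m; "finger_gap": finger opening in m.
Only numpy, scipy, OpenCV 4.12 (cv2) and the standard library are available. Lean on these libraries where they do the work, as an engineer would, in place of code of your own. Each camera call takes 0.05 s, during which the arm holds its last target. There are 200 camera calls.

### The job

The plaster rock castings lying on the plywood board are to have their flash rubbed off in the vibratory tumbler: put all of them into its bowl, then set the lid on, turn it back (anticlockwise) as far as it takes for its thread to drop into place, and screw it forward (clockwise) fully home to its stop. Fold the hold-down clamp right down onto the lid so that it cannot shake loose, and only then push the toggle switch on the control box fully over toward the bowl to start the machine. Leave the pencil, paints, glue, white block and scenery where they are.

Things in the scene. Friction and masses are not known exactly. Their poses are not given: they have to be found in the camera images.
- tumbler: vibratory tumbler, bolted down: round grey base 212 mm across and 42 high, an open round bowl on it, a control box toward the robot. Origin on the table under the bowl's axis; z up; -x points to the control box (90 x 70, centred 145 mm out), +y to the clamp's steel bracket (22 x 12 mm, at y = +108, up to z = 164).
- bowl_floor (a point): centre of the bowl's inner floor, on the bowl's axis, 55 mm above the table; axes as the tumbler's. The bowl is 140 mm across inside and 80 mm deep
- bowl_rim (a point): centre of the bowl's mouth, at rim height, 135 mm above the table. Outer diameter 148; round the rim's outside runs a two-start interrupted thread, 160 mm over all, its flat top 1 mm below the rim
- thread_gap (a point): middle of one of the two gaps by which the lid's lugs enter the thread from above: 77 mm from the bowl's axis, 62 deg anticlockwise (seen from above) of the tumbler's +x. Each gap is 45 deg wide; the other lies across from it
- bowl_seat (a point): on the bowl's axis, 122.5 mm above the table: where the lid's origin lies when the lid is fully home (its disc then rests on the rim, its x lies along the tumbler's x, either way round); axes as the tumbler's
- lid: round grey screw lid, 172 mm across, about 150 g, lying right way up on the table at the left. Origin: centre of the lower edge of its skirt; z up; x along its grip bar. Disc top 18.5 to 20.5 mm above the origin; skirt 12.5 mm deep, 164 across inside. Two lugs inside make a half turn the same lid. It turns and drops freely by its weight; radial play 2 mm, vertical play in the thread 2 mm
- lid_bar (a point): centre of the straight grip bar on the lid, 35.5 mm above the lid's origin: 100 mm long (along the lid's x), 15 wide, from the disc up to 52.5 mm above the origin
- lid_lug (a point): lug inside the skirt under the +x end, 79 mm from the axis, 32 deg long, 4 mm high; another lies across from it. Off the gaps the lid stands on the thread, its origin 11.5 mm above bowl_seat. Turned anticlockwise it drops at the gaps (lid x 56 to 68 deg anticlockwise of tumbler x) to 3 to 4 mm above, meets a back stop, and 62 deg clockwise screws it home to a stop
- clamp_pivot (a point): the clamp arm's hinge, on the bracket (tumbler frame 0, +108, 152 mm); the hinge axis is the tumbler's x
- clamp (a joint): hold-down clamp, a short steel arm on the bracket with a rubber foot and a ball knob. rad: 0 = down, level, toward the bowl's axis, foot on a home lid; 1.6 upright; 1.8 to 2.1 folded back outward, as it starts; stop 2.2. Stiff hinge, stays where it is left, about 1.2 N at the knob. It cannot come fully down on a lid that is not home.
- clamp_knob (a point): centre of the clamp's black ball knob, 24 mm in diameter, on the arm 52 mm from the hinge axis and 14 mm above the arm's centreline (arm down: tumbler frame 0, +56, 166 mm, with the lid's disc 23 mm below it)
- switch (a joint): toggle switch lever on the control box. rad: 0 = off, leaning 0.5 rad toward the robot (tumbler -x); 1.0 = on, leaning 0.5 rad toward the bowl. Stays where it is left; about 1.5 N at the tip. Its pivot is at tumbler frame -150, 0, 56 mm.
- switch_tip (a point): centre of the lever's ball tip, 26 mm in diameter, 50 mm from the pivot; about 100 mm above the table
- board: thin plywood board, 320 (its x) x 230 x 6 mm, fixed on the table to the right; origin under its centre, top at z = 6 mm; the castings lie on it
- casting1: loose plaster rock casting, tan, irregular, 77 mm long (its y), 41 wide (its x), 24 high, 50 g; origin at the centre of its underside as it lies on the board. May be absent.
- casting2: loose plaster rock casting, tan, irregular, 79 mm long (its y), 43 wide (its x), 27 high, 50 g; origin at the centre of its underside as it lies on the board. May be absent.
- casting3: loose plaster rock casting, tan, irregular, 72 mm long (its y), 49 wide (its x), 28 high, 50 g; origin at the centre of its underside as it lies on the board. May be absent.
- casting4: loose plaster rock casting, tan, irregular, 62 mm long (its y), 44 wide (its x), 22 high, 50 g; origin at the centre of its underside as it lies on the board. May be absent.
- casting5: loose plaster rock casting, tan, irregular, 79 mm long (its y), 43 wide (its x), 27 high, 50 g; origin at the centre of its underside as it lies on the board. May be absent.
- plaster_block: smooth white plaster block, 30 x 52 x 18 mm, lying behind the board; leave it; origin under its centre
- glue: glue bottle, 134 mm tall, standing at the left; leave it; origin under its centre
- paint_moss: small paint pot, 33 mm across, 36 high, standing at the left beyond the tumbler; leave it; origin under its centre
- paint_rust: another paint pot, 33 mm across, 36 high, standing behind the tumbler; leave it; origin under its centre
- pen: green pencil, 123 mm (its y), lying between the board and the control box; leave it; origin under its centre
Not all that is in view belongs to the job. Leave any yellow look-alike of the casting1 alone.

How it is judged:
On the way, in this order (a step that is already met when the one before it is completed fails the run):
1. every casting lies in the bowl (horizontal distance between each of casting1, casting2, casting3, casting4, casting5 and bowl_floor below 0.072 m and z of casting1 in the frame of bowl_floor between -0.015 and 0.08 m and z of casting2 in the frame of bowl_floor between -0.015 and 0.08 m and z of casting3 in the frame of bowl_floor between -0.015 and 0.08 m and z of casting4 in the frame of bowl_floor between -0.015 and 0.08 m and z of casting5 in the frame of bowl_floor between -0.015 and 0.08 m), for 0.2 s.
2. the lid has dropped into its thread on the bowl (horizontal distance between lid and bowl_seat below 0.006 m and angle between lid's own z axis and vertical below 0.05 rad and z of lid in the frame of bowl_seat below 0.0065 m), for 0.2 s.
3. the lid is screwed forward, fully home (horizontal distance between lid and bowl_seat below 0.006 m and angle between lid's own z axis and vertical below 0.05 rad and z of lid in the frame of bowl_seat below 0.002 m and angle between the x axis of lid and the x axis of tumbler, either way round below 0.14 rad), for 0.2 s.
4. the clamp is down on the home lid (all of step 3 and value of joint clamp below 0.06 rad), for 0.2 s.
5. the switch is on (value of joint switch above 0.85 rad), for 0.2 s.
At the end, for the whole second after the job is handed in: All castings are in the bowl (within 72 mm of its axis, below the rim); the lid is home: origin within 6 mm of the axis and less than 2 mm above bowl_seat, level to 0.05 rad, bar within 0.14 rad of the tumbler's x, at rest; the clamp reads less than 0.06 rad; the switch reads more than 0.85 rad (all of step 1 and all of step 4 and value of joint switch above 0.85 rad and linear speed of lid below 0.02 m/s); the robot touches nothing.
It fails at once if the switch is on while the clamp is not down (value of joint switch above 0.5 rad and value of joint clamp above 0.12 rad).
It fails at once if the pencil, plaster block, glue bottle or a paint pot was moved more than 30 mm (distance of any of plaster_block, glue, paint_moss, paint_rust, pen from where it was at the start of the episode above 0.03 m).
Of casting1, casting2, casting3, casting4, casting5 only 3 to 5 are there at a start; the rules pass over those that are not, and their reading is None.
At some moment in a run one of casting1, casting2, casting3, casting4, casting5 may be knocked a few centimetres aside while the robot is not near it.
Once in a run the grip may slacken for a moment while it holds something.
It also fails if it takes over 210 s, if anything falls off the work surface, if the arm or the gripper's body presses on something with over 40 N, if the wrist force passes 120 N, or if a joint passes its speed limit or range.

## Working session

There is one attempt and no reset: what is moved stays moved. The work goes in short steps, Python scripts to look and compute and a tool call to move; the robot and the scene stay as the last step left them, time stands still between calls to the robot, and variables do not carry over. Pictures are saved under pics/ and viewed, about 12 in all and at most 16, crops included, and the job is handed in when it is done.

Besides the shell and the picture viewer there is one more tool, called as a command line: name --argument value ..., lists and objects as JSON in quotes. step_arm: Moves the arm, as the interface text tells. Its arguments: {"type":"object","properties":{"delta_pos":{"type":"array"},"delta_rot":{"type":"array"},"hand":{"type":"number"},"grip_force":{"type":"number"}},"required":["delta_pos","delta_rot"]}

```bash
ls; mkdir -p pics; cat > h.py <<'E'
import numpy as np, cv2
from scipy.spatial.transform import Rotation as R
from plant import read_state, capture, camera_model, sign_off
def cloud(name):
    s=read_state(); m=camera_model(name); im,d=capture(name); K=np.array(m['intrinsics'])
    v,u=np.mgrid[:480,:640]
    P=np.stack([(u-K[0,2])/K[0,0]*d,(v-K[1,2])/K[1,1]*d,d],-1)
    if 'mount' in m:
        M=np.array(m['mount']); T=R.from_euler('xyz',s['ee_rot']).as_matrix()
        W=(P@M[:3,:3].T+M[:3,3])@T.T+np.array(s['tool_pos'])
    else:
        Rm=cv2.Rodrigues(np.array(m['rvec'],float))[0]; W=(P-np.array(m['tvec']).ravel())@Rm
    W[d==0]=np.nan
    return im,W
def rows(pos,yaw=None,s=None):
    """delta to world target, tool down"""
    s=s or read_state(); T=R.from_euler('xyz',s['ee_rot']).as_matrix()
    d=T.T@(np.array(pos)-s['tool_pos'])*1000
    out=[d.round(1)]
    if yaw is not None:
        z=np.array([np.cos(yaw),np.sin(yaw),0]);
        if z@T[:,2]<0: z=-z
        x=np.array([0,0,-1.]); G=np.stack([x,np.cross(z,x),z],1)
        out.append(R.from_matrix(T.T@G).as_rotvec().round(3))
    return out
E
python3 - <<'E'
from h import *
s=read_state(); print(s); T=R.from_euler('xyz',s['ee_rot']).as_matrix(); print(T.round(3))
im,W=cloud('top'); np.save('top.npy',W); cv2.imwrite('pics/top.png',im)
im,W=cloud('scene'); np.save('scene.npy',W); cv2.imwrite('pics/scene.png',im)
E
```

```text
pics
{'time': 0.0, 'q': array([ 1.21749327e+00,  4.94157994e-01,  1.34611663e+00,  6.28861248e-06,
        1.30249800e+00, -9.54980823e-02]), 'qd': array([-4.27645894e-04,  3.24598225e-05, -7.78039739e-04, -1.55200226e-05,
        9.46155511e-04, -1.03908891e-03]), 'joint_efforts': array([ 4.95603490e-04, -8.78828001e+01, -3.81847000e+01,  7.08486512e-02,
        5.34294848e-02, -7.20634534e-05]), 'tool_pos': array([0.15921396, 0.60399716, 0.21335884]), 'ee_rot': array([ 3.04095748,  1.56961634, -1.92923815]), 'force': array([-0.4457253 , -0.12865187, -0.68842097]), 'ft_torque': array([ 0.01673917,  0.01920558, -0.01954091]), 'finger_gap': 0.09142048779296857}
[[-0.    -0.967  0.255]
 [-0.001  0.255  0.967]
 [-1.     0.    -0.001]]
```

View pics/top.png

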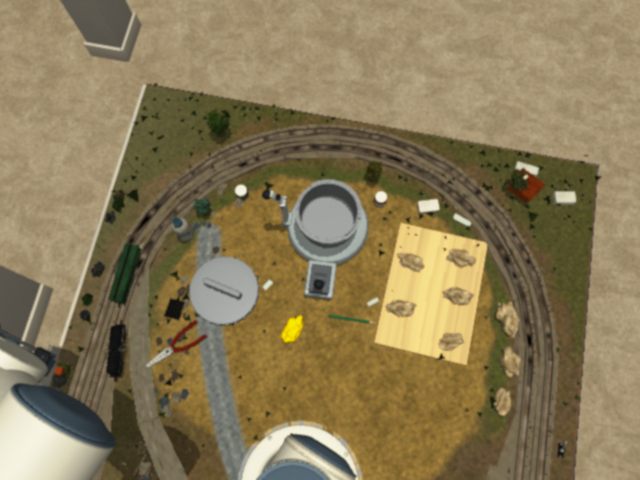

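View pics/scene.png

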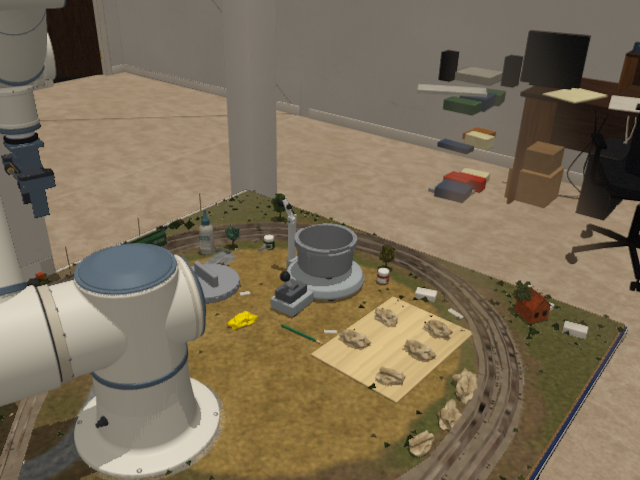

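The top view shows five castings on the board, at (411,262), (461,257), (458,296), (401,308) and (451,341). The bowl is at (328,215), the lid at (223,290), the switch at (319,284), the clamp at (282,205) and the yellow decoy at (292,329).

```bash
python3 - <<'E'
from h import *
W=np.load('top.npy'); im=cv2.imread('pics/top.png')
c=W[230:365,370:490]; 
print('board z',np.nanmedian(W[330:340,400:420,2]), 'px size',np.linalg.norm(W[300,431]-W[300,430]))
for n,(u,v) in enumerate([(411,262),(461,257),(458,296),(401,308),(451,341)]):
    p=W[v-16:v+17,u-20:u+21].reshape(-1,3); m=p[:,2]>0.0125; q=p[m]
    r=cv2.minAreaRect((q[:,:2]*1000).astype(np.float32)); 
    C=np.cov(q[:,:2].T); w,e=np.linalg.eigh(C); a=e[:,1]
    print(n,len(q),q[:,:2].mean(0).round(3),'rect',np.round(r[0]),np.round(r[1]),round(r[2]),'major yaw',round(np.degrees(np.arctan2(a[1],a[0]))%180),'ztop',q[:,2].max().round(3))
def circ(m):
    p=W[m]; A=np.c_[2*p[:,:2],np.ones(len(p))]
    for _ in range(4):
        s=np.linalg.lstsq(A,(p[:,:2]**2).sum(1),rcond=None)[0]; r=np.sqrt(s[2]+s[0]**2+s[1]**2)
        k=abs(np.hypot(*(p[:,:2]-s[:2]).T)-r)<.006; p=p[k];A=A[k]
    return s[:2].round(4),r.round(4),len(p)
u,v=np.meshgrid(range(640),range(480))
z=W[...,2]
reg=(u>285)&(u<370)&(v>175)&(v<262)
print('rim',circ(reg&(abs(z-.1345)<.006)))
b=reg&(z>.036)&(z<.046); print('base edge pts',b.sum())
lidr=(u>185)&(u<262)&(v>252)&(v<328)
for lo,hi in((.014,.026),(.045,.06)):
    m=(lidr&(z>lo)&(z<hi)).astype(np.uint8); 
    p=(W[m>0][:,:2]*1000).astype(np.float32)
    r=cv2.minAreaRect(p); e=cv2.minEnclosingCircle(p); print('lid',lo,len(p),r,e)
    C=np.cov(p.T);w,e=np.linalg.eigh(C);print(np.degrees(np.arctan2(e[1,1],e[0,1])))
# box, switch, clamp
m=(u>300)&(u<340)&(v>255)&(v<305)&(z>.03)&(z<.065); p=(W[m][:,:2]*1000).astype(np.float32); print('box',len(p),np.median(W[m][:,2]),cv2.minAreaRect(p))
m=(u>300)&(u<340)&(v>255)&(v<305)&(z>.085); print('switch top',W[m].mean(0),m.sum())
m=(u>262)&(u<292)&(v>185)&(v<235)&(z>.1); p=W[m]; print('clamp'); print(p[np.argsort(-p[:,2])][::6].round(3))
E
```

```text
board z 0.005378414556334345 px size 0.0036752068376969503
0 315 [ 0.577 -0.168] rect [ 568. -162.] [89. 69.] 77 major yaw 76 ztop 0.035
1 353 [ 0.612 -0.291] rect [ 618. -289.] [81. 88.] 9 major yaw 84 ztop 0.037
2 369 [ 0.513 -0.296] rect [ 514. -293.] [80. 85.] 9 major yaw 88 ztop 0.039
3 379 [ 0.455 -0.162] rect [ 456. -167.] [79. 92.] 9 major yaw 94 ztop 0.039
4 335 [ 0.399 -0.294] rect [ 401. -295.] [76. 94.] 79 major yaw 126 ztop 0.032
rim (array([0.6292, 0.058 ]), np.float64(0.0744), 711)
base edge pts 675
lid 0.014 3129 ((410.5688171386719, 285.5924987792969), (172.3209991455078, 180.10272216796875), 17.13890838623047) ((395.9835205078125, 289.8580627441406), 104.88816833496094)
169.67020584486912
lid 0.045 243 ((412.39227294921875, 280.58074951171875), (100.9439697265625, 16.036663055419922), 78.24832916259766) ((412.63104248046875, 280.53106689453125), 50.49675750732422)
78.93799085121218
box 891 0.03845832471504275 ((493.12469482421875, 45.167205810546875), (107.70794677734375, 81.07721710205078), 8.265280723571777)
switch top [0.45537831 0.0454971  0.10818562] 94
clamp
[
[... 265 characters left out ...]
0.199]
 [0.631 0.197 0.198]
 [0.629 0.185 0.197]
 [0.611 0.2   0.196]
 [0.615 0.191 0.196]
 [0.614 0.175 0.194]
 [0.619 0.178 0.194]
 [0.611 0.195 0.193]
 [0.624 0.18  0.192]
 [0.627 0.18  0.19 ]
 [0.618 0.178 0.189]
 [0.614 0.178 0.186]
 [0.615 0.181 0.182]
 [0.617 0.172 0.175]
 [0.631 0.166 0.168]
 [0.621 0.169 0.166]
 [0.621 0.171 0.164]
 [0.632 0.171 0.163]
 [0.613 0.165 0.162]
 [0.613 0.17  0.161]
 [0.626 0.166 0.16 ]
 [0.612 0.163 0.159]
 [0.611 0.16  0.156]
 [0.631 0.165 0.155]
 [0.629 0.162 0.154]
 [0.611 0.17  0.152]
 [0.612 0.161 0.147]
 [0.611 0.166 0.139]
 [0.611 0.164 0.133]
 [0.622 0.16  0.126]
 [0.614 0.161 0.119]
 [0.612 0.163 0.114]
 [0.632 0.161 0.105]
 [0.629 0.16  0.1  ]]
```

step_arm --delta_pos '[[-25,0,0],[-25,0,0],[-25,0,0],[-25,0,0],[-25,0,0],[-25,0,0],[-25,0,0],[-25,0,0]]' --delta_rot '[[0.12,0,0],[0.12,0,0],[0.12,0,0],[0.12,0,0],[0.12,0,0],[0.12,0,0],[0.12,0,0],[0.12,0,0]]' --hand 1 --grip_force 25

```text
time: 0.77
tool_pos: [0.1581, 0.6008, 0.4128]
ee_rot: [-2.242, 1.551, -1.922]
force: [0.3, -0.3, 0.0]
finger_gap: 0.091
```

step_arm --delta_pos '[[0,0,0],[0,0,0],[0,0,0]]' --delta_rot '[[0.12,0,0],[0.12,0,0],[0.112,0,0]]'

```text
time: 1.02
tool_pos: [0.1585, 0.6022, 0.4192]
ee_rot: [-1.877, 1.56, -1.925]
force: [0.6, -0.2, -0.3]
finger_gap: 0.0913
```

```bash
python3 - <<'E'
from h import *
print(rows([.5,-.23,.41],0), camera_model('wrist')['mount'])
E
```

```text
[array([  16.6, -814.5,  381.4]), array([-0.048, -0.004,  0.011])] [[-8.01071452e-04 -2.62079808e-01  9.65045871e-01 -1.71645576e-01]
 [ 1.20018966e-03 -9.65045737e-01 -2.62078776e-01  7.31791037e-02]
 [ 9.99998959e-01  9.48294245e-04  1.08761606e-03  1.15514193e-04]
 [ 0.00000000e+00  0.00000000e+00  0.00000000e+00  1.00000000e+00]]
```

step_arm --delta_pos '[[0,-34,14],[0,-34,14],[0,-34,14],[0,-34,14],[0,-34,14],[0,-34,14],[0,-34,14],[0,-34,14]]' --delta_rot '[[-0.048,0,0.01],[0,0,0],[0,0,0],[0,0,0],[0,0,0],[0,0,0],[0,0,0],[0,0,0]]'

```text
time: 1.68
tool_pos: [0.2646, 0.3213, 0.414]
ee_rot: [-2.524, 1.561, -2.533]
force: [1.6, 0.1, 0.7]
finger_gap: 0.0911
```

step_arm --delta_pos '[[0,-34,14],[0,-34,14],[0,-34,14],[0,-34,14],[0,-34,14],[0,-34,14],[0,-34,14],[0,-34,14]]' --delta_rot '[[0,0,0],[0,0,0],[0,0,0],[0,0,0],[0,0,0],[0,0,0],[0,0,0],[0,0,0]]'

```text
time: 2.35
tool_pos: [0.3737, 0.034, 0.4141]
ee_rot: [-2.498, 1.561, -2.504]
force: [0.9, 0.6, 0.0]
finger_gap: 0.0914
```

step_arm --delta_pos '[[0,-34,14],[0,-34,14],[0,-34,14],[0,-34,14],[0,-34,14],[0,-34,14],[0,-20,5],[0,0,0]]' --delta_rot '[[0,0,0],[0,0,0],[0,0,0],[0,0,0],[0,0,0],[0,0,0],[0,0,0],[0,0,0]]'

```text
time: 3.02
tool_pos: [0.4625, -0.2099, 0.4121]
ee_rot: [-2.696, 1.559, -2.709]
force: [-1.1, 0.5, -0.9]
finger_gap: 0.0913
```

```bash
python3 - <<'E'
from h import *
print(rows([.5,-.23,.41],0))
im,W=cloud('wrist'); np.save('w1.npy',W); cv2.imwrite('pics/w1.png',im)
c=W[240,320]; print(c)
E
```

```text
[array([  1.8, -19.6,  37.8]), array([-0.013, -0.01 ,  0.005])]
[ 0.45387505 -0.29511459  0.00736435]
```

View pics/w1.png

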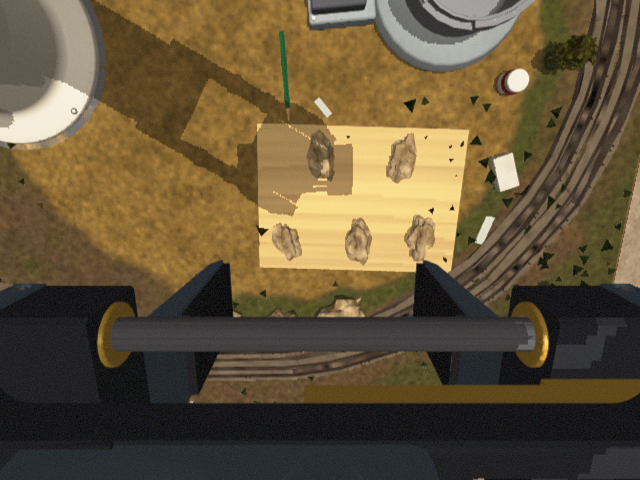

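The wrist view shows five castings at pixels (321,156), (402,159), (286,241), (358,241) and (420,238), all with their long axes roughly along world y.

```bash
cat >> h.py <<'E'
def castings(W,box=None,zt=0.011):
    z=W[...,2]; m=(z>zt)&(z<.06)&(W[...,0]>.34)&(W[...,0]<.69)&(W[...,1]<-.10)&(W[...,1]>-.36)
    m=cv2.morphologyEx(m.astype(np.uint8),cv2.MORPH_OPEN,np.ones((3,3),np.uint8))
    n,L,st,ce=cv2.connectedComponentsWithStats(m)
    for i in range(1,n):
        if st[i,4]<300: continue
        q=W[L==i]; p=(q[:,:2]*1000).astype(np.float32); r=cv2.minAreaRect(p)
        C=np.cov(p.T);w,e=np.linalg.eigh(C); a=np.degrees(np.arctan2(e[1,1],e[0,1]))%180
        lo,hi=p.min(0),p.max(0)
        print('ext',lo.round(),hi.round(),'centre',((lo+hi)/2).round(),'mean',p.mean(0).round(),'rect',np.round(r[0]),np.round(r[1]),'major',round(a),'jawyaw',round(np.radians(a-90),2),'ztop',q[:,2].max().round(3),ce[i].round())
E
python3 - <<'E'
from h import *
castings(np.load('w1.npy'))
E
```

```text
ext [ 437. -197.] [ 475. -126.] centre [ 456. -162.] mean [ 457. -162.] rect [ 456. -162.] [71. 39.] major 97 jawyaw 0.13 ztop 0.035 [320. 157.]
ext [ 558. -201.] [ 599. -131.] centre [ 579. -166.] mean [ 578. -168.] rect [ 581. -166.] [73. 39.] major 77 jawyaw -0.23 ztop 0.032 [402. 160.]
ext [ 590. -326.] [ 636. -255.] centre [ 613. -290.] mean [ 612. -289.] rect [ 614. -293.] [68. 44.] major 81 jawyaw -0.16 ztop 0.034 [421. 238.]
ext [ 495. -334.] [ 535. -261.] centre [ 515. -297.] mean [ 515. -295.] rect [ 515. -296.] [72. 40.] major 88 jawyaw -0.03 ztop 0.036 [358. 242.]
ext [ 377. -325.] [ 423. -269.] centre [ 400. -297.] mean [ 401. -294.] rect [ 399. -296.] [42. 59.] major 125 jawyaw 0.61 ztop 0.03 [286. 242.]
```

step_arm --delta_pos '[[0,24,-3],[0,24,-3],[40,0,0],[40,0,0],[40,0,0],[40,0,0],[40,0,0],[40,0,0]]' --delta_rot '[[-0.08,-0.01,0.005],[-0.06,0,0],[0,0,0],[0,0,0],[0,0,0],[0,0,0],[0,0,0],[0,0,0]]'

```text
time: 3.73
tool_pos: [0.457, -0.1536, 0.1725]
ee_rot: [-0.406, 1.554, -0.268]
force: [1.4, -0.5, -0.4]
finger_gap: 0.0914
```

step_arm --delta_pos '[[40,0,0],[30,0,0],[0,0,0]]' --delta_rot '[[0,0,0],[0,0,0],[0,0,0]]'

```text
time: 3.98
tool_pos: [0.4534, -0.1488, 0.0951]
ee_rot: [-0.197, 1.561, -0.058]
force: [-1.0, 0.5, -0.1]
finger_gap: 0.0914
```

```bash
python3 - <<'E'
from h import *
print(read_state()['tool_pos'],rows([.456,-.163,.010],.13))
E
```

```text
[ 0.4534013  -0.14880399  0.09514291] [array([ 85.2, -14.3,  -0.2]), array([0.009, 0.009, 0.002])]
```

step_arm --delta_pos '[[20,-14,0],[30,0,0],[30,0,0],[3,0,0],[0,0,0]]' --delta_rot '[[0,0.01,0],[0,0,0],[0,0,0],[0,0,0],[0,0,0]]'

```text
time: 4.4
tool_pos: [0.4577, -0.161, 0.0159]
ee_rot: [-1.111, 1.567, -0.968]
force: [0.6, -0.8, -0.2]
finger_gap: 0.0912
```

```bash
python3 - <<'E'
from h import *
print(read_state()['tool_pos'],rows([.456,-.163,.010],.13))
E
```

```text
[ 0.45772189 -0.16095502  0.01585378] [array([ 5.9, -1.8, -2. ]), array([0.013, 0.002, 0.003])]
```

Close and lift.

step_arm --delta_pos '[[5,-2,-2],[0,0,0],[0,0,0],[0,0,0],[0,0,0],[0,0,0]]' --delta_rot '[[0,0,0],[0,0,0],[0,0,0],[0,0,0],[0,0,0],[0,0,0]]' --hand 0 --grip_force 30

```text
time: 4.9
tool_pos: [0.4593, -0.1642, 0.0185]
ee_rot: [-0.736, 1.558, -0.592]
force: [-0.3, -0.7, 0.4]
finger_gap: 0.0542
```

step_arm --delta_pos '[[-20,0,0],[-40,0,0],[-40,0,0],[-40,0,0],[-40,0,0],[-40,0,0],[-10,0,0],[0,0,0]]' --delta_rot '[[0.05,0,0],[0,0,0],[0,0,0],[0,0,0],[0,0,0],[0,0,0],[0,0,0],[0,0,0]]'

```text
time: 5.57
tool_pos: [0.4553, -0.1618, 0.2609]
ee_rot: [-0.684, 1.559, -0.594]
force: [0.3, -0.4, -0.1]
finger_gap: 0.0013
```

```bash
python3 - <<'E'
from h import *
print(read_state()['tool_pos'],rows([.609,.057,.215],.08))
E
```

```text
[ 0.45530889 -0.16175156  0.26092643] [array([ 46. , 204.3, 172.5]), array([0.011, 0.009, 0.007])]
```

step_arm --delta_pos '[[-20,0,0],[0,0,0],[0,0,0],[0,0,0],[0,0,0],[0,0,0],[0,0,0],[0,0,0]]' --delta_rot '[[0,0,0],[0,0,0],[0,0,0],[0,0,0],[0,0,0],[0,0,0],[0,0,0],[0,0,0]]' --hand 1

```text
time: 6.23
tool_pos: [0.4528, -0.1605, 0.2764]
ee_rot: [-0.862, 1.566, -0.772]
force: [-0.4, 0.6, -0.6]
finger_gap: 0.0519
```

```bash
python3 - <<'E'
from h import *
im,W=cloud('wrist'); castings(W)
im,W=cloud('top'); castings(W,zt=.013)
for i in range(3): s=read_state(); print(s['tool_pos'],s['ee_rot'],s['finger_gap'])
E
```

```text
ext [ 436. -198.] [ 476. -125.] centre [ 456. -161.] mean [ 456. -160.] rect [ 456. -161.] [40. 73.] major 98 jawyaw 0.13 ztop 0.035 [324. 205.]
ext [ 557. -202.] [ 599. -130.] centre [ 578. -166.] mean [ 577. -167.] rect [ 580. -166.] [74. 39.] major 76 jawyaw -0.25 ztop 0.031 [426. 219.]
ext [ 398. -311.] [ 423. -269.] centre [ 411. -290.] mean [ 410. -291.] rect [ 410. -291.] [19. 45.] major 109 jawyaw 0.33 ztop 0.03 [278. 303.]
ext [ 495. -299.] [ 532. -259.] centre [ 513. -279.] mean [ 513. -280.] rect [ 513. -279.] [37. 40.] major 58 jawyaw -0.56 ztop 0.036 [361. 303.]
[ 0.45290961 -0.16054687  0.27655318] [-0.83839052  1.56555386 -0.74789355] 0.05987193240409268
[ 0.45290961 -0.16054687  0.27655318] [-0.83839052  1.56555386 -0.74789355] 0.05987193240409268
[ 0.45290961 -0.16054687  0.27655318] [-0.83839052  1.56555386 -0.74789355] 0.05987193240409268
```

step_arm --delta_pos '[[40,0,3],[40,0,0],[40,0,0],[40,0,0],[40,0,0],[20,0,0],[10,0,0],[0,0,0]]' --delta_rot '[[-0.06,0.005,0],[0,0,0],[0,0,0],[0,0,0],[0,0,0],[0,0,0],[0,0,0],[0,0,0]]' --hand 0.85

```text
time: 7.0
tool_pos: [0.4606, -0.1635, 0.0399]
ee_rot: [-0.962, 1.558, -0.808]
force: [-0.3, -0.2, 0.9]
finger_gap: 0.0775
```

```bash
python3 - <<'E'
from h import *
print(read_state()['tool_pos'],rows([.456,-.162,.011],.13))
E
```

```text
[ 0.46061251 -0.16350147  0.03992201] [array([28.9,  2.5, -4.5]), array([0.024, 0.007, 0.01 ])]
```

step_arm --delta_pos '[[20,2,-4],[8,0,0],[0,0,0]]' --delta_rot '[[0,0.007,0.01],[0,0,0],[0,0,0]]'

```text
time: 7.25
tool_pos: [0.4575, -0.1628, 0.0119]
ee_rot: [-0.69, 1.569, -0.536]
force: [-0.8, -0.5, 0.8]
finger_gap: 0.0778
```

step_arm --delta_pos '[[0,0,0],[0,0,0],[0,0,0],[0,0,0],[0,0,0],[0,0,0],[0,0,0]]' --delta_rot '[[0,0,0],[0,0,0],[0,0,0],[0,0,0],[0,0,0],[0,0,0],[0,0,0]]' --hand 0 --grip_force 30

```text
time: 7.83
tool_pos: [0.4604, -0.164, 0.0167]
ee_rot: [-0.662, 1.562, -0.508]
force: [-0.4, -0.5, -1.2]
finger_gap: 0.0398
```

step_arm --delta_pos '[[-15,0,0],[-40,0,0],[-40,0,0],[-40,0,0],[-40,0,0],[-20,0,0]]' --delta_rot '[[0,0,0],[0.03,0,0],[0.04,0,0],[0,0,0],[0,0,0],[0,0,0]]'

```text
time: 8.33
tool_pos: [0.4557, -0.1616, 0.2159]
ee_rot: [2.801, 1.569, 2.881]
force: [1.8, -0.7, -0.7]
finger_gap: 0.0396
```

step_arm --delta_pos '[[0,26,20],[0,26,20],[0,26,20],[0,26,20],[0,26,20],[0,26,20],[0,26,20],[0,10,10]]' --delta_rot '[[0,0,0],[0,0,0],[0,0,0],[0,0,0],[0,0,0],[0,0,0],[0,0,0],[0,0,0]]'

```text
time: 9.0
tool_pos: [0.5961, 0.0471, 0.2248]
ee_rot: [-0.505, 1.559, -0.432]
force: [-0.6, -0.8, -0.4]
finger_gap: 0.0395
```

```bash
python3 - <<'E'
from h import *
print(read_state()['tool_pos'],rows([.609,.057,.110],.08),read_state()['finger_gap'])
E
```

```text
[0.59609789 0.04713278 0.22478639] [array([114.9,   9.5,  12.4]), array([-0.007,  0.01 ,  0.006])] 0.039470525731953914
```

step_arm --delta_pos '[[5,9,12],[35,0,0],[35,0,0],[35,0,0],[10,0,0],[0,0,0]]' --delta_rot '[[0,0.008,0.005],[0,0,0],[0,0,0],[0,0,0],[0,0,0],[0,0,0]]'

```text
time: 9.5
tool_pos: [0.6118, 0.0629, 0.1023]
ee_rot: [-0.006, 1.564, 0.073]
force: [-0.1, 0.2, 0.7]
finger_gap: 0.0398
```

step_arm --delta_pos '[[0,0,0],[0,0,0],[0,0,0],[-10,0,0],[-40,0,0],[-40,0,0],[-30,0,0]]' --delta_rot '[[0,0,0],[0,0,0],[0,0,0],[0,0,0],[0,0,0],[0.1,0,0],[0.1,0,0]]' --hand 0.7

```text
time: 10.08
tool_pos: [0.6097, 0.0621, 0.2307]
ee_rot: [0.217, 1.566, 0.093]
force: [0.4, -0.0, -0.1]
finger_gap: 0.0638
```

```bash
python3 - <<'E'
from h import *
print(read_state()['tool_pos'],rows([.578,-.166,.2],-.24),read_state()['finger_gap'])
im,W=cloud('wrist'); castings(W)
E
```

```text
[0.60970014 0.06213654 0.23068847] [array([  30.5, -230.3,   -3.4]), array([ 0.116,  0.004, -0.001])] 0.06382231165848519
ext [ 563. -156.] [ 600. -130.] centre [ 582. -143.] mean [ 585. -142.] rect [ 583. -141.] [24. 37.] major 8 jawyaw -1.44 ztop 0.026 [321. 379.]
```

step_arm --delta_pos '[[0,0,0],[0,-35,3.5],[0,-35,3.5],[0,-35,3.5],[10,-35,3.5],[20,-35,3.5],[20,-35,3.5],[35,-12,0]]' --delta_rot '[[0.116,0,0],[0,0,0],[0,0,0],[0,0,0],[0,0,0],[0,0,0],[0,0,0],[0,0,0]]' --hand 0.85

```text
time: 10.8
tool_pos: [0.5892, -0.1657, 0.1795]
ee_rot: [0.11, 1.513, -0.141]
force: [1.3, -0.7, -0.2]
finger_gap: 0.0774
```

step_arm --delta_pos '[[35,0,0],[20,0,0],[0,0,0]]' --delta_rot '[[0,0,0],[0,0,0],[0,0,0]]'

```text
time: 11.05
tool_pos: [0.591, -0.1716, 0.1236]
ee_rot: [0.09, 1.511, -0.166]
force: [-0.5, -0.3, -1.1]
finger_gap: 0.0776
```

```bash
python3 - <<'E'
from h import *
print(read_state()['tool_pos'],rows([.578,-.167,.01],-.24),read_state()['finger_gap'])
E
```

```text
[ 0.59097496 -0.1715754   0.12361975] [array([112.6,   0.5, -20.4]), array([-0.016,  0.059, -0.005])] 0.07762078443044723
```

step_arm --delta_pos '[[0,0,-14],[35,0,0],[35,0,0],[20,0,0],[0,0,0]]' --delta_rot '[[-0.016,0.059,-0.005],[0,0,0],[0,0,0],[0,0,0],[0,0,0]]'

```text
time: 11.47
tool_pos: [0.5828, -0.17, 0.0427]
ee_rot: [-0.203, 1.559, -0.442]
force: [-1.6, 1.5, -0.3]
finger_gap: 0.0769
```

```bash
python3 - <<'E'
from h import *
print(read_state()['tool_pos'],rows([.578,-.167,.01],-.24),read_state()['finger_gap'])
E
```

```text
[ 0.58282916 -0.16996992  0.04268637] [array([32.6,  1.8, -5.8]), array([0.001, 0.011, 0.002])] 0.07691756349151652
```

step_arm --delta_pos '[[22,2,-6],[10,0,0],[1,0,0]]' --delta_rot '[[0,0.011,0],[0,0,0],[0,0,0]]'

```text
time: 11.72
tool_pos: [0.5821, -0.1678, 0.0161]
ee_rot: [-0.389, 1.562, -0.626]
force: [0.2, -0.2, -0.2]
finger_gap: 0.0777
```

step_arm --delta_pos '[[0.5,0,0],[0.5,0,0],[0.5,0,0],[0.5,0,0],[0.5,0,0],[0.5,0,0],[0.5,0,0]]' --delta_rot '[[0,0,0],[0,0,0],[0,0,0],[0,0,0],[0,0,0],[0,0,0],[0,0,0]]' --hand 0

```text
time: 12.3
tool_pos: [0.5865, -0.1693, 0.0203]
ee_rot: [-0.25, 1.552, -0.487]
force: [-0.6, 0.5, 1.6]
finger_gap: 0.0336
```

step_arm --delta_pos '[[-15,0,0],[-40,0,0],[-40,0,0],[-40,0,0],[-40,0,0],[-20,0,0]]' --delta_rot '[[0,0,0],[-0.08,0,0],[-0.1,0,0],[-0.1,0,0],[-0.04,0,0],[0,0,0]]'

```text
time: 12.8
tool_pos: [0.5795, -0.1664, 0.2168]
ee_rot: [-0.866, 1.565, -0.769]
force: [1.3, -0.1, -0.7]
finger_gap: 0.0327
```

```bash
python3 - <<'E'
from h import *
print(read_state()['tool_pos'],rows([.647,.060,.22],.08),read_state()['finger_gap'])
E
```

```text
[ 0.5794793  -0.16635548  0.21681921] [array([ -3.8, 218.7,  89.3]), array([0.018, 0.004, 0.004])] 0.03274284538885371
```

step_arm --delta_pos '[[-1,31,12],[-1,31,12],[0,31,12],[0,31,12],[0,31,12],[0,31,12],[0,20,10],[0,0,0]]' --delta_rot '[[0,0,0],[0,0,0],[0,0,0],[0,0,0],[0,0,0],[0,0,0],[0,0,0],[0,0,0]]'

```text
time: 13.47
tool_pos: [0.6456, 0.0534, 0.2264]
ee_rot: [-0.537, 1.554, -0.443]
force: [-0.3, 0.9, -0.4]
finger_gap: 0.0324
```

```bash
python3 - <<'E'
from h import *
print(read_state()['tool_pos'],rows([.647,.060,.115],.08),read_state()['finger_gap'])
E
```

```text
[0.64560458 0.05338609 0.22637202] [array([111.3,   7.4,   0.4]), array([0.014, 0.015, 0.009])] 0.032444265609206796
```

step_arm --delta_pos '[[10,7,0],[35,0,0],[35,0,0],[30,0,0],[0,0,0]]' --delta_rot '[[0.014,0.015,0.009],[0,0,0],[0,0,0],[0,0,0],[0,0,0]]'

```text
time: 13.88
tool_pos: [0.6451, 0.0618, 0.1117]
ee_rot: [1.88, 1.569, 1.957]
force: [-1.6, -1.0, -1.4]
finger_gap: 0.0323
```

step_arm --delta_pos '[[0,0,0],[0,0,0],[0,0,0],[-10,0,0],[-40,0,0],[-40,0,0],[-30,0,0]]' --delta_rot '[[0,0,0],[0,0,0],[0,0,0],[0,0,0],[0,0,0],[0.12,0,0],[0.12,0,0]]' --hand 0.65

```text
time: 14.47
tool_pos: [0.6432, 0.0596, 0.2375]
ee_rot: [3.015, 1.562, 2.845]
force: [-0.1, -0.4, 0.8]
finger_gap: 0.0592
```

```bash
python3 - <<'E'
from h import *
print(read_state()['tool_pos'],rows([.613,-.291,.23],-.16),read_state()['finger_gap'])
E
```

```text
[0.64318833 0.05963122 0.23745915] [array([   6.8, -350.7,   29.6]), array([-0.01 , -0.009, -0.001])] 0.05921931229139939
```

step_arm --delta_pos '[[0,-36,3],[0,-36,3],[0,-36,3],[0,-36,3],[0,-36,3],[0,-36,3],[0,-36,3],[0,-36,3]]' --delta_rot '[[0,0,0],[0,0,0],[0,0,0],[0,0,0],[0,0,0],[0,0,0],[0,0,0],[0,0,0]]' --hand 0.85

```text
time: 15.13
tool_pos: [0.622, -0.2336, 0.2697]
ee_rot: [0.073, 1.539, -0.101]
force: [-0.4, -0.7, 0.2]
finger_gap: 0.0777
```

step_arm --delta_pos '[[10,-36,3],[20,-20,0],[35,0,0],[35,0,0],[15,0,0],[0,0,0]]' --delta_rot '[[0,0,0],[0,0.02,0],[0,0,0],[0,0,0],[0,0,0],[0,0,0]]'

```text
time: 15.63
tool_pos: [0.6194, -0.3065, 0.1693]
ee_rot: [-0.231, 1.536, -0.415]
force: [-0.5, 0.0, -0.9]
finger_gap: 0.0776
```

```bash
python3 - <<'E'
from h import *
print(read_state()['tool_pos'],rows([.613,-.291,.01],-.16),read_state()['finger_gap'])
im,W=cloud('wrist'); castings(W)
E
```

```text
[ 0.61940697 -0.30649298  0.16926401] [array([158.7,  15.3, -14.6]), array([-0.024,  0.034,  0.008])] 0.07755598694067797
ext [ 590. -326.] [ 637. -255.] centre [ 613. -291.] mean [ 615. -289.] rect [ 615. -293.] [70. 46.] major 80 jawyaw -0.17 ztop 0.034 [307. 207.]
ext [ 494. -332.] [ 536. -259.] centre [ 515. -296.] mean [ 517. -294.] rect [ 515. -295.] [72. 40.] major 89 jawyaw -0.02 ztop 0.035 [199. 233.]
ext [ 376. -323.] [ 424. -268.] centre [ 400. -295.] mean [ 404. -294.] rect [ 399. -295.] [43. 58.] major 121 jawyaw 0.54 ztop 0.03 [ 76. 256.]
ext [ 652. -360.] [ 690. -330.] centre [ 671. -345.] mean [ 674. -349.] rect [ 675. -351.] [48. 18.] major 35 jawyaw -0.96 ztop 0.02 [382. 254.]
```

step_arm --delta_pos '[[0,14,-8],[38,0,0],[38,0,0],[38,0,0],[25,0,0],[5,0,0]]' --delta_rot '[[-0.02,0.034,0.008],[0,0,0],[0,0,0],[0,0,0],[0,0,0],[0,0,0]]'

```text
time: 16.18
tool_pos: [0.626, -0.2961, 0.0436]
ee_rot: [-0.377, 1.542, -0.539]
force: [-1.1, 0.3, -0.7]
finger_gap: 0.0773
```

```bash
python3 - <<'E'
from h import *
print(read_state()['tool_pos'],rows([.614,-.291,.01],-.16),read_state()['finger_gap'])
E
```

```text
[ 0.62604962 -0.2961304   0.04358405] [array([ 33.2,   3.5, -13.6]), array([-0.002,  0.027,  0.011])] 0.07729123738983536
```

step_arm --delta_pos '[[0,3,-13],[20,0,0],[14,0,0],[1,0,0]]' --delta_rot '[[0,0.027,0.011],[0,0,0],[0,0,0],[0,0,0]]'

```text
time: 16.52
tool_pos: [0.6164, -0.2923, 0.017]
ee_rot: [-0.277, 1.566, -0.438]
force: [-0.4, -0.3, -0.4]
finger_gap: 0.0774
```

step_arm --delta_pos '[[0.7,0,0],[0.7,0,0],[0.7,0,0],[0.7,0,0],[0.7,0,0],[0.7,0,0],[0.7,0,0]]' --delta_rot '[[0,0,0],[0,0,0],[0,0,0],[0,0,0],[0,0,0],[0,0,0],[0,0,0]]' --hand 0

```text
time: 17.1
tool_pos: [0.619, -0.2939, 0.0195]
ee_rot: [-0.332, 1.559, -0.493]
force: [-4.0, 1.8, 13.1]
finger_gap: 0.0407
```

step_arm --delta_pos '[[-15,0,0],[-40,0,0],[-40,0,0],[-40,0,0],[-40,0,0],[-20,0,0]]' --delta_rot '[[0,0,0],[-0.06,0,0],[-0.1,0,0],[-0.06,0,0],[0,0,0],[0,0,0]]'

```text
time: 17.6
tool_pos: [0.6137, -0.2909, 0.2157]
ee_rot: [2.296, 1.569, 2.366]
force: [1.0, -0.1, -0.4]
finger_gap: 0.0026
```

```bash
python3 - <<'E'
from h import *
print(read_state()['tool_pos'],rows([.629,.058,.22],.08),read_state()['finger_gap'])
E
```

```text
[ 0.61371327 -0.29089806  0.2157051 ] [array([ -3.9, 347. ,  39.7]), array([-0.01 , -0.001, -0.001])] 0.0025889876251200686
```

step_arm --delta_pos '[[0,0,0],[0,0,0],[0,0,0],[0,0,0],[0,0,0],[0,0,0],[0,0,0],[0,0,0]]' --delta_rot '[[0.1,0,0],[0.1,0,0],[0,0,0],[0,0,0],[0,0,0],[0,0,0],[0,0,0],[0,0,0]]' --hand 0.85

```text
time: 18.27
tool_pos: [0.6155, -0.2918, 0.2225]
ee_rot: [-0.328, 1.564, -0.453]
force: [0.1, 0.1, -0.7]
finger_gap: 0.0529
```

```bash
python3 - <<'E'
from h import *
im,W=cloud('wrist'); castings(W); cv2.imwrite('pics/w2.png',im)
print(read_state()['tool_pos'],rows([.614,-.291,.06],-.16),read_state()['finger_gap'])
E
```

```text
ext [ 593. -331.] [ 642. -264.] centre [ 618. -298.] mean [ 618. -294.] rect [ 619. -298.] [46. 69.] major 111 jawyaw 0.37 ztop 0.034 [323. 215.]
ext [ 494. -335.] [ 535. -259.] centre [ 515. -297.] mean [ 517. -295.] rect [ 514. -296.] [75. 41.] major 90 jawyaw -0.01 ztop 0.035 [226. 229.]
ext [ 376. -325.] [ 423. -268.] centre [ 400. -297.] mean [ 404. -295.] rect [ 399. -296.] [43. 60.] major 122 jawyaw 0.55 ztop 0.03 [120. 241.]
ext [ 653. -360.] [ 690. -331.] centre [ 671. -345.] mean [ 675. -348.] rect [ 675. -350.] [46. 16.] major 31 jawyaw -1.03 ztop 0.02 [382. 255.]
[ 0.61546639 -0.29183035  0.22238464] [array([162.4,   1. ,  -2.6]), array([0.034, 0.006, 0.002])] 0.05706932255209349
```

View pics/w2.png

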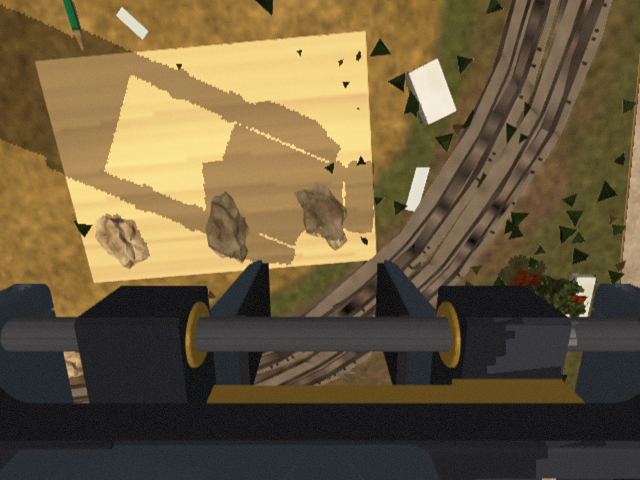

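step_arm --delta_pos '[[20,0,0],[30,0,0],[30,0,0],[30,0,0],[30,-4,0],[25,0,0],[10,0,0]]' --delta_rot '[[-0.12,0,0],[-0.12,0,0],[-0.12,0,0],[-0.12,0,0],[0,0,0],[0,0,0],[0,0,0]]' --hand 0.85

```text
time: 18.9
tool_pos: [0.6209, -0.2978, 0.044]
ee_rot: [-0.87, 1.556, -0.489]
force: [-2.2, 0.5, -0.8]
finger_gap: 0.078
```

```bash
python3 - <<'E'
from h import *
print(read_state()['tool_pos'],rows([.618,-.296,.009],.36),read_state()['finger_gap'])
E
```

```text
[ 0.62094798 -0.29775148  0.0439541 ] [array([34.9,  3.1, -2.4]), array([0.021, 0.01 , 0.011])] 0.07799382865330576
```

step_arm --delta_pos '[[20,3,-2],[16,0,0],[3,0,0],[1,0,0]]' --delta_rot '[[0.02,0.01,0.011],[0,0,0],[0,0,0],[0,0,0]]'

```text
time: 19.23
tool_pos: [0.6195, -0.2965, 0.0066]
ee_rot: [-1.104, 1.569, -0.744]
force: [-0.5, -0.1, -0.6]
finger_gap: 0.0774
```

step_arm --delta_pos '[[1,0,0],[1,0,0],[1,0,0],[1,0,0],[1,0,0],[1,0,0],[1,0,0]]' --delta_rot '[[0,0,0],[0,0,0],[0,0,0],[0,0,0],[0,0,0],[0,0,0],[0,0,0]]' --hand 0 --grip_force 45

```text
time: 19.82
tool_pos: [0.6202, -0.2984, 0.0063]
ee_rot: [-1.327, 1.565, -0.966]
force: [-4.5, 4.1, 15.5]
finger_gap: 0.0449
```

step_arm --delta_pos '[[-10,0,0],[-20,0,0],[-30,0,0],[-30,0,0],[-35,0,0],[-35,0,0],[-35,0,0],[0,0,0]]' --delta_rot '[[0,0,0],[0,0,0],[0,0,0],[0.08,0,0],[0.1,0,0],[0.1,0,0],[0,0,0],[0,0,0]]'

```text
time: 20.48
tool_pos: [0.6186, -0.2968, 0.212]
ee_rot: [-1.552, 1.568, -1.484]
force: [0.2, 0.1, 0.2]
finger_gap: 0.0448
```

```bash
python3 - <<'E'
from h import *
print(read_state()['tool_pos'],rows([.629,.058,.22],.08),read_state()['finger_gap'])
E
```

```text
[ 0.61858739 -0.29684978  0.21196658] [array([ -9.1, 353.3,  34.3]), array([-0.013,  0.   ,  0.003])] 0.04476805151073729
```

step_arm --delta_pos '[[-2,34,3.5],[-2,34,3.5],[-2,34,3.5],[-2,34,3.5],[-2,34,3.5],[0,34,3.5],[0,34,3.5],[0,34,3.5]]' --delta_rot '[[0,0,0],[0,0,0],[0,0,0],[0,0,0],[0,0,0],[0,0,0],[0,0,0],[0,0,0]]'

```text
time: 21.15
tool_pos: [0.63, -0.0209, 0.2281]
ee_rot: [-0.729, 1.556, -0.668]
force: [0.1, -0.1, 0.2]
finger_gap: 0.0448
```

step_arm --delta_pos '[[0,34,3],[0,30,3],[0,0,0]]' --delta_rot '[[0,0,0],[0,0,0],[0,0,0]]'

```text
time: 21.4
tool_pos: [0.6315, 0.0524, 0.229]
ee_rot: [-0.584, 1.556, -0.519]
force: [-0.4, 0.2, -0.6]
finger_gap: 0.0446
```

```bash
python3 - <<'E'
from h import *
print(read_state()['tool_pos'],rows([.629,.058,.118],.08),read_state()['finger_gap'])
E
```

```text
[0.63146371 0.05244008 0.22896834] [array([110.9,   6.6,  -3.5]), array([-0.014,  0.013,  0.008])] 0.044552827204246505
```

step_arm --delta_pos '[[10,6,-3],[35,0,0],[35,0,0],[25,0,0],[0,0,0]]' --delta_rot '[[-0.01,0.013,0.008],[0,0,0],[0,0,0],[0,0,0],[0,0,0]]'

```text
time: 21.82
tool_pos: [0.6288, 0.06, 0.1216]
ee_rot: [0.335, 1.568, 0.417]
force: [-1.6, -0.2, -0.2]
finger_gap: 0.0446
```

step_arm --delta_pos '[[0,0,0],[0,0,0],[0,0,0],[-10,0,0],[-40,0,0],[-40,0,0],[-30,0,0]]' --delta_rot '[[0,0,0],[0,0,0],[0,0,0],[0,0,0],[0,0,0],[0.1,0,0],[0,0,0]]' --hand 0.78

```text
time: 22.4
tool_pos: [0.6265, 0.0577, 0.2471]
ee_rot: [2.804, 1.566, 2.78]
force: [0.6, 0.2, -0.4]
finger_gap: 0.0715
```

```bash
python3 - <<'E'
from h import *
print(read_state()['tool_pos'],rows([.515,-.296,.2],-.02),read_state()['finger_gap'])
im,W=cloud('top'); cv2.imwrite('pics/t2.png',cv2.resize(im[150:380,230:510],None,fx=2.5,fy=2.5))
E
```

```text
[0.62649341 0.05772999 0.24709497] [array([  47. , -356.3, -103. ]), array([-0.003, -0.005, -0.002])] 0.07153710054475541
```

step_arm --delta_pos '[[0,-35,-10],[0,-35,-10],[0,-35,-10],[0,-35,-10],[0,-35,-10],[5,-35,-10],[5,-35,-10],[5,-35,-10]]' --delta_rot '[[0,0,0],[0,0,0],[0,0,0],[0,0.01,0],[0,0.01,0],[0,0.01,0],[0,0,0],[0,0,0]]' --hand 0.85

```text
time: 23.12
tool_pos: [0.5486, -0.2267, 0.2623]
ee_rot: [-0.494, 1.563, -0.5]
force: [1.2, -1.4, -0.4]
finger_gap: 0.0773
```

step_arm --delta_pos '[[20,-35,-10],[30,-20,-10],[35,0,0],[35,0,0],[15,0,0],[0,0,0]]' --delta_rot '[[0,0,0],[0,0,0],[0,0,0],[0,0,0],[0,0,0],[0,0,0]]'

```text
time: 23.62
tool_pos: [0.5302, -0.298, 0.137]
ee_rot: [-0.61, 1.539, -0.624]
force: [-0.3, -0.1, -0.7]
finger_gap: 0.0772
```

```bash
python3 - <<'E'
from h import *
print(read_state()['tool_pos'],rows([.515,-.296,.01],-.02),read_state()['finger_gap'])
im,W=cloud('wrist'); castings(W)
E
```

```text
[ 0.53021571 -0.29795674  0.13698294] [array([126.5,   4. , -18.5]), array([0.006, 0.026, 0.018])] 0.07724580648211476
ext [ 494. -336.] [ 535. -260.] centre [ 515. -298.] mean [ 515. -294.] rect [ 514. -297.] [75. 40.] major 88 jawyaw -0.03 ztop 0.036 [299. 229.]
ext [ 376. -326.] [ 423. -268.] centre [ 400. -297.] mean [ 402. -294.] rect [ 399. -296.] [43. 61.] major 123 jawyaw 0.57 ztop 0.03 [157. 230.]
ext [ 651. -360.] [ 690. -332.] centre [ 670. -346.] mean [ 675. -348.] rect [ 674. -350.] [46. 17.] major 31 jawyaw -1.04 ztop 0.019 [485. 282.]
```

step_arm --delta_pos '[[0,2,-16],[38,0,0],[38,0,0],[20,0,0],[2,0,0]]' --delta_rot '[[0,0.026,0.018],[0,0,0],[0,0,0],[0,0,0],[0,0,0]]'

```text
time: 24.08
tool_pos: [0.5228, -0.3007, 0.0517]
ee_rot: [-0.607, 1.55, -0.618]
force: [-1.1, 0.9, -1.6]
finger_gap: 0.0772
```

```bash
python3 - <<'E'
from h import *
print(read_state()['tool_pos'],rows([.515,-.297,.009],-.02),read_state()['finger_gap'])
E
```

```text
[ 0.52276891 -0.3007495   0.05171425] [array([42.5,  4.2, -8.6]), array([0.008, 0.018, 0.012])] 0.07721482220107433
```

step_arm --delta_pos '[[20,4,-9],[22,0,0],[4,0,0],[1,0,0]]' --delta_rot '[[0,0.018,0.012],[0,0,0],[0,0,0],[0,0,0]]'

```text
time: 24.42
tool_pos: [0.52, -0.3, 0.0131]
ee_rot: [-0.638, 1.56, -0.648]
force: [0.4, 0.9, 0.4]
finger_gap: 0.0773
```

step_arm --delta_pos '[[1,0,0],[1,0,0],[1,0,0],[1,0,0],[1,0,0],[1,0,0],[1,0,0]]' --delta_rot '[[0,0,0],[0,0,0],[0,0,0],[0,0,0],[0,0,0],[0,0,0],[0,0,0]]' --hand 0

```text
time: 25.0
tool_pos: [0.5241, -0.3025, 0.0148]
ee_rot: [-0.634, 1.549, -0.643]
force: [-8.7, 4.5, 32.1]
finger_gap: 0.0397
```

step_arm --delta_pos '[[-10,0,0],[-20,0,0],[-30,0,0],[-30,0,0],[-35,0,0],[-35,0,0],[-35,0,0],[0,0,0]]' --delta_rot '[[0,0,0],[0,0,0],[0,0,0],[-0.1,0,0],[0,0,0],[0,0,0],[0,0,0],[0,0,0]]'

```text
time: 25.67
tool_pos: [0.5189, -0.2988, 0.2183]
ee_rot: [-0.738, 1.555, -0.642]
force: [0.5, -0.7, 1.4]
finger_gap: 0.0396
```

```bash
python3 - <<'E'
from h import *
print(read_state()['tool_pos'],rows([.615,.050,.22],.08),read_state()['finger_gap'])
E
```

```text
[ 0.51892711 -0.29879054  0.21830561] [array([ -3.8, 338. , 129. ]), array([0.016, 0.012, 0.011])] 0.03961019934707789
```

View pics/t2.png

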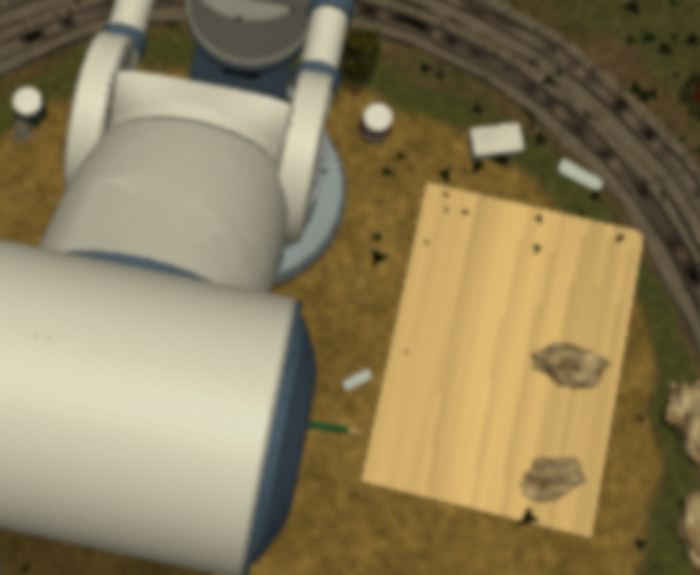

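step_arm --delta_pos '[[-2,33,13],[-2,33,13],[-2,33,13],[-2,33,13],[-2,33,13],[0,33,13],[0,33,13],[0,33,13]]' --delta_rot '[[0.016,0.01,0.01],[0,0,0],[0,0,0],[0,0,0],[0,0,0],[0,0,0],[0,0,0],[0,0,0]]'

```text
time: 26.33
tool_pos: [0.604, -0.0238, 0.2326]
ee_rot: [-0.646, 1.56, -0.578]
force: [1.4, -0.0, -0.7]
finger_gap: 0.0396
```

step_arm --delta_pos '[[0,33,13],[0,25,10],[0,0,0]]' --delta_rot '[[0,0,0],[0,0,0],[0,0,0]]'

```text
time: 26.58
tool_pos: [0.6242, 0.0451, 0.2324]
ee_rot: [-0.475, 1.56, -0.402]
force: [0.1, -0.0, -0.8]
finger_gap: 0.0395
```

```bash
python3 - <<'E'
from h import *
print(read_state()['tool_pos'],rows([.615,.050,.125],.08),read_state()['finger_gap'])
E
```

```text
[0.62423167 0.04505843 0.23240248] [array([107.3,   6.1,  -9.9]), array([-0.007,  0.009,  0.005])] 0.039535210873152975
```

step_arm --delta_pos '[[10,6,-9],[35,0,0],[35,0,0],[22,0,0],[0,0,0]]' --delta_rot '[[0,0.01,0.005],[0,0,0],[0,0,0],[0,0,0],[0,0,0]]'

```text
time: 27.0
tool_pos: [0.6162, 0.0535, 0.1288]
ee_rot: [-0.024, 1.566, 0.053]
force: [-1.4, -0.2, -1.7]
finger_gap: 0.0392
```

step_arm --delta_pos '[[0,0,0],[0,0,0],[0,0,0],[-10,0,0],[-40,0,0],[-40,0,0],[-30,0,0]]' --delta_rot '[[0,0,0],[0,0,0],[0,0,0],[0,0,0],[0,0,0],[-0.12,0,0],[-0.12,0,0]]' --hand 0.72

```text
time: 27.58
tool_pos: [0.6139, 0.0526, 0.2553]
ee_rot: [2.421, 1.57, 2.74]
force: [1.0, 1.1, 0.2]
finger_gap: 0.0657
```

step_arm --delta_pos '[[0,0,0],[0,0,0],[0,0,0]]' --delta_rot '[[-0.12,0,0],[-0.12,0,0],[0,0,0]]' --hand 0.85

```text
time: 27.83
tool_pos: [0.6184, 0.0523, 0.2715]
ee_rot: [-0.578, 1.55, -0.003]
force: [0.1, 0.5, 0.2]
finger_gap: 0.0773
```

```bash
python3 - <<'E'
from h import *
print(read_state()['tool_pos'],rows([.400,-.296,.2],.57),read_state()['finger_gap'])
E
```

```text
[0.61840293 0.05231579 0.2714763 ] [array([  67. , -172.5, -374. ]), array([0.006, 0.017, 0.011])] 0.07727845332421507
```

step_arm --delta_pos '[[0,-16,-35],[0,-16,-35],[0,-16,-35],[0,-16,-35],[0,-16,-35],[0,-16,-35],[5,-16,-35],[5,-16,-35]]' --delta_rot '[[0,0.017,0.011],[0,0,0],[0,0,0],[0,0.005,0.005],[0,0,0],[0,0,0],[0,0,0],[0,0,0]]'

```text
time: 28.5
tool_pos: [0.4478, -0.2095, 0.2706]
ee_rot: [-0.697, 1.562, -0.149]
force: [1.1, -0.4, -0.3]
finger_gap: 0.0774
```

step_arm --delta_pos '[[5,-16,-35],[20,-16,-30],[38,0,0],[38,0,0],[15,0,0],[0,0,0]]' --delta_rot '[[0,0,0],[0,0.01,0.01],[0,0,0],[0,0,0],[0,0,0],[0,0,0]]'

```text
time: 29.0
tool_pos: [0.4035, -0.283, 0.1578]
ee_rot: [-1.648, 1.562, -1.139]
force: [-0.8, -0.7, -0.2]
finger_gap: 0.0775
```

```bash
python3 - <<'E'
from h import *
im,W=cloud('wrist'); castings(W)
print(read_state()['tool_pos'],rows([.400,-.297,.01],.57),read_state()['finger_gap'])
E
```

```text
ext [ 376. -326.] [ 423. -267.] centre [ 399. -296.] mean [ 399. -293.] rect [ 398. -296.] [43. 60.] major 124 jawyaw 0.59 ztop 0.03 [312. 234.]
[ 0.40392218 -0.28309872  0.15902827] [array([149.1,  -8.7, -10.1]), array([-0.06 , -0.001,  0.01 ])] 0.07746877065966228
```

step_arm --delta_pos '[[10,-9,-11],[38,0,0],[38,0,0],[30,0,0],[5,0,0]]' --delta_rot '[[-0.06,0,0.01],[0,0,0],[0,0,0],[0,0,0],[0,0,0]]'

```text
time: 29.47
tool_pos: [0.4063, -0.3027, 0.0455]
ee_rot: [-1.342, 1.552, -0.779]
force: [-2.2, 1.1, -0.1]
finger_gap: 0.0778
```

```bash
python3 - <<'E'
from h import *
print(read_state()['tool_pos'],rows([.399,-.296,.009],.58),read_state()['finger_gap'])
E
```

```text
[ 0.40625736 -0.30270742  0.04553724] [array([36.3, 10.2, -2.7]), array([-0.017,  0.004,  0.019])] 0.07775572408337637
```

step_arm --delta_pos '[[18,10,-3],[16,0,0],[4,0,0],[1,0,0]]' --delta_rot '[[-0.01,0.004,0.019],[0,0,0],[0,0,0],[0,0,0]]'

```text
time: 29.8
tool_pos: [0.4028, -0.2986, 0.0114]
ee_rot: [-1.254, 1.565, -0.685]
force: [-0.4, -0.4, 1.3]
finger_gap: 0.0775
```

step_arm --delta_pos '[[1,0,0],[1,0,0],[0.5,0,0],[0.5,0,0],[0,0,0],[0,0,0],[0,0,0]]' --delta_rot '[[0,0,0],[0,0,0],[0,0,0],[0,0,0],[0,0,0],[0,0,0],[0,0,0]]' --hand 0

```text
time: 30.38
tool_pos: [0.4063, -0.3013, 0.0147]
ee_rot: [-1.298, 1.556, -0.73]
force: [0.0, -0.6, -0.5]
finger_gap: 0.0387
```

step_arm --delta_pos '[[-10,0,0],[-20,0,0],[-30,0,0],[-30,0,0],[-35,0,0],[-35,0,0],[-35,0,0],[0,0,0]]' --delta_rot '[[0,0,0],[0,0,0],[0,0,0],[0.1,0,0],[0.1,0,0],[0.1,0,0],[0.1,0,0],[0.1,0,0]]'

```text
time: 31.05
tool_pos: [0.4018, -0.2972, 0.2216]
ee_rot: [-0.753, 1.562, -0.702]
force: [0.7, -0.4, 0.5]
finger_gap: 0.0392
```

```bash
python3 - <<'E'
from h import *
print(read_state()['tool_pos'],rows([.645,.065,.22],.08),read_state()['finger_gap'])
E
```

```text
[ 0.40177043 -0.29723472  0.22163296] [array([  1.2, 349.6, 261.1]), array([-0.03 ,  0.006,  0.006])] 0.03916182672421989
```

step_arm --delta_pos '[[-2,29,22],[-2,29,22],[-2,29,22],[-2,29,22],[-2,29,22],[0,29,22],[0,29,22],[0,29,22]]' --delta_rot '[[-0.03,0,0],[0,0,0],[0,0,0],[0,0,0],[0,0,0],[0,0,0],[0,0,0],[0,0,0]]'

```text
time: 31.72
tool_pos: [0.5635, -0.0491, 0.2419]
ee_rot: [-0.804, 1.553, -0.742]
force: [0.4, -1.0, -1.4]
finger_gap: 0.0389
```

step_arm --delta_pos '[[0,29,22],[0,29,22],[0,29,20],[0,10,5],[0,0,0]]' --delta_rot '[[0,0,0],[0,0,0],[0,0,0],[0,0,0],[0,0,0]]'

```text
time: 32.13
tool_pos: [0.6292, 0.0644, 0.2447]
ee_rot: [-0.73, 1.553, -0.663]
force: [0.1, -0.3, -1.5]
finger_gap: 0.039
```

```bash
python3 - <<'E'
from h import *
print(read_state()['tool_pos'],rows([.642,.062,.13],.08),read_state()['finger_gap'])
E
```

```text
[0.62922048 0.06435303 0.2446798 ] [array([114.9,  -1.8,  11.1]), array([-0.013,  0.013,  0.012])] 0.039017667353502115
```

step_arm --delta_pos '[[10,-2,10],[35,0,0],[35,0,0],[28,0,0],[0,0,0]]' --delta_rot '[[0,0.01,0.01],[0,0,0],[0,0,0],[0,0,0],[0,0,0]]'

```text
time: 32.55
tool_pos: [0.6393, 0.0607, 0.1384]
ee_rot: [-0.342, 1.563, -0.274]
force: [-1.0, 0.5, -0.9]
finger_gap: 0.0384
```

step_arm --delta_pos '[[0,0,0],[0,0,0],[0,0,0],[-10,0,0],[-40,0,0],[-40,0,0],[-40,0,0],[-40,0,0]]' --delta_rot '[[0,0,0],[0,0,0],[0,0,0],[0,0,0],[0,0,0],[0.1,0,0],[0.1,0,0],[0.08,0,0]]' --hand 0.72

```text
time: 33.22
tool_pos: [0.6345, 0.0584, 0.3177]
ee_rot: [-0.564, 1.567, -0.785]
force: [1.0, 0.5, 0.6]
finger_gap: 0.0656
```

step_arm --delta_pos '[[-10,35,-10],[-10,35,-10],[-10,0,-10],[0,0,0]]' --delta_rot '[[0,0,0],[0,0,0],[0,0,0],[0,0,0]]' --hand 0.6

```text
time: 33.55
tool_pos: [0.6231, 0.1349, 0.3704]
ee_rot: [0.217, 1.541, -0.014]
force: [0.3, -0.5, -0.4]
finger_gap: 0.0547
```

```bash
python3 - <<'E'
from h import *
im,W=cloud('wrist'); cv2.imwrite('pics/w3.png',im); np.save('w3.npy',W)
print(read_state()['tool_pos'],rows([.4125,.281,.2],-.2),read_state()['finger_gap'])
d=np.hypot(W[...,0]-.629,W[...,1]-.058); z=W[...,2]
m=(d<.066)&(z<.2); print('inside z max',np.nanpercentile(z[m],[50,90,99,100]))
m=(abs(z-.1345)<.004)&(d<.09)&(d>.055); p=W[m]; A=np.c_[2*p[:,:2],np.ones(len(p))]; s=np.linalg.lstsq(A,(p[:,:2]**2).sum(1),rcond=None)[0]; print('rim fit',s[:2],np.sqrt(s[2]+s[0]**2+s[1]**2),len(p))
E
```

```text
[0.6236723  0.13469906 0.36945316] [array([ 163.1,   92.9, -243.9]), array([-0.031,  0.029, -0.006])] 0.05466789531304195
inside z max [0.08078946 0.1039889  0.10826238 0.11288467]
rim fit [0.63025524 0.0597171 ] 0.07419227438703763 2204
```

View pics/w3.png

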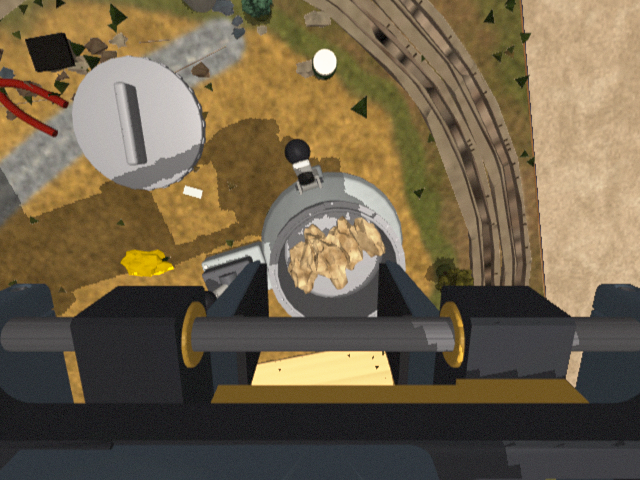

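The wrist view shows the castings heaped inside the bowl around (335,250), below the rim. The lid is at (138,122) with its bar upright in the picture, and the clamp knob is at (297,152).

```bash
python3 - <<'E'
from h import *
W=np.load('w3.npy'); z=W[...,2]
def f(m,n):
    p=(W[m][:,:2]*1000).astype(np.float32); C=np.cov(p.T);w,e=np.linalg.eigh(C)
    print(n,len(p),p.mean(0).round(1),cv2.minAreaRect(p),'major',np.degrees(np.arctan2(e[1,1],e[0,1]))%180,'z',np.median(W[m][:,2]))
d=np.hypot(W[...,0]-.412,W[...,1]-.283)
f((d<.06)&(z>.045)&(z<.06),'bar'); f((d<.1)&(z>.013)&(z<.024),'disc')
m=(W[...,0]>.59)&(W[...,0]<.65)&(W[...,1]>.145)&(W[...,1]<.25)
f(m&(z>.158)&(z<.17),'bracket'); f(m&(z>.19),'knob'); print(np.nanmax(z[m]))
E
```

```text
bar 1113 [414.9 281.6] ((413.4435119628906, 280.52777099609375), (98.81710815429688, 15.050933837890625), 78.94099426269531) major 79.05014384683147 z 0.05267126228155378
disc 11958 [416.4 283.1] ((413.6795349121094, 280.7896728515625), (172.8744659423828, 172.70130920410156), 73.68033599853516) major 166.13818977838872 z 0.020793689813457722
bracket 140 [622.7 166.3] ((622.840576171875, 166.5240936279297), (23.76288414001465, 13.816816329956055), 4.2686967849731445) major 4.746471863478234 z 0.16379990098822356
knob 50079 [616.5 162.6] ((619.829345703125, 179.20510864257812), (60.015350341796875, 67.93285369873047), 0.5203883647918701) major 166.1595067315992 z 0.48473911531650715
0.5009686159281035
```

step_arm --delta_pos '[[10,15,-33],[10,15,-33],[20,15,-33],[20,15,-33],[20,15,-33],[20,15,-33],[20,12,-30],[20,0,0]]' --delta_rot '[[-0.03,0.029,-0.006],[0,0,0],[0,0,0],[0,0,0],[0,0,0],[0,0,0],[0,0,0],[0,0,0]]' --hand 0.6

```text
time: 34.27
tool_pos: [0.419, 0.2775, 0.2265]
ee_rot: [0.211, 1.563, 0.002]
force: [1.4, 1.0, -0.3]
finger_gap: 0.0545
```

step_arm --delta_pos '[[38,0,0],[38,0,0],[20,0,0],[0,0,0]]' --delta_rot '[[0,0,0],[0,0,0],[0,0,0],[0,0,0]]'

```text
time: 34.6
tool_pos: [0.4174, 0.2752, 0.125]
ee_rot: [-0.021, 1.564, -0.228]
force: [-1.1, -0.0, -1.2]
finger_gap: 0.0548
```

```bash
python3 - <<'E'
from h import *
print(read_state()['tool_pos'],rows([.4135,.2806,.026],-.193),read_state()['finger_gap'])
E
```

```text
[0.41744305 0.27516575 0.12502422] [array([99. ,  4.5, -5.6]), array([-0.014,  0.006,  0.   ])] 0.05480349635287134
```

step_arm --delta_pos '[[10,4,-5],[30,0,0],[30,0,0],[20,0,0],[0,0,0]]' --delta_rot '[[-0.01,0.006,0],[0,0,0],[0,0,0],[0,0,0],[0,0,0]]'

```text
time: 35.02
tool_pos: [0.4177, 0.2808, 0.0354]
ee_rot: [0.715, 1.564, 0.517]
force: [-1.6, -0.9, -0.6]
finger_gap: 0.0548
```

```bash
python3 - <<'E'
from h import *
print(read_state()['tool_pos'],rows([.4135,.2806,.027],-.193),read_state()['finger_gap'])
E
```

```text
[0.41768857 0.28081662 0.0354099 ] [array([ 8.4, -1.1, -4.1]), array([-0.005,  0.005, -0.004])] 0.05475109742700976
```

step_arm --delta_pos '[[8,-1,-4],[0.7,0,0],[0.7,0,0],[0.7,0,0],[0.7,0,0],[0.5,0,0],[0,0,0],[0,0,0]]' --delta_rot '[[0,0.005,0],[0,0,0],[0,0,0],[0,0,0],[0,0,0],[0,0,0],[0,0,0],[0,0,0]]' --hand 0 --grip_force 55

```text
time: 35.68
tool_pos: [0.4169, 0.2824, 0.0294]
ee_rot: [1.04, 1.56, 0.842]
force: [-0.5, -0.4, -2.2]
finger_gap: 0.0147
```

step_arm --delta_pos '[[0,0,0],[0,0,0]]' --delta_rot '[[0,0,0],[0,0,0]]'

```text
time: 35.85
tool_pos: [0.4171, 0.2824, 0.0297]
ee_rot: [1.028, 1.559, 0.83]
force: [-0.5, -0.8, -1.1]
finger_gap: 0.0146
```

step_arm --delta_pos '[[-10,0,0],[-20,0,0],[-35,0,0],[-35,0,0],[-35,0,0],[-35,0,0],[-35,0,0],[-35,0,0]]' --delta_rot '[[0,0,0],[0,0,0],[0,0,0],[0.05,0,0],[0.06,0,0],[0.06,0,0],[0.05,0,0],[0,0,0]]'

```text
time: 36.52
tool_pos: [0.4102, 0.2777, 0.2782]
ee_rot: [-3.082, 1.566, 2.773]
force: [1.4, 0.9, -1.8]
finger_gap: 0.0146
```

```bash
python3 - <<'E'
from h import *
print(read_state()['tool_pos'],rows([.6305,.059,.29],-.415),read_state()['finger_gap'])
E
```

```text
[0.41016489 0.27766564 0.2781697 ] [array([ -13.3, -107.4,  291.2]), array([-0.013, -0.005,  0.   ])] 0.014578224549151508
```

step_arm --delta_pos '[[-3,-11,29],[-3,-11,29],[-3,-11,29],[-3,-11,29],[-3,-11,29],[0,-11,29],[0,-11,29],[0,-11,29]]' --delta_rot '[[-0.01,-0.005,0],[0,0,0],[0,0,0],[0,0,0],[0,0,0],[0,0,0],[0,0,0],[0,0,0]]'

```text
time: 37.18
tool_pos: [0.5893, 0.0997, 0.3125]
ee_rot: [0.839, 1.553, 0.428]
force: [0.3, 1.4, -1.0]
finger_gap: 0.0145
```

step_arm --delta_pos '[[0,-11,29],[0,-5,12],[0,0,0],[0,0,0]]' --delta_rot '[[0,0,0],[0,0,0],[0,0,0],[0,0,0]]'

```text
time: 37.52
tool_pos: [0.6234, 0.0619, 0.3144]
ee_rot: [0.792, 1.554, 0.376]
force: [-0.3, 0.8, -1.4]
finger_gap: 0.0144
```

```bash
cat > lid.py <<'E'
from h import *
im,W=cloud('wrist'); z=W[...,2]; s=read_state(); t=s['tool_pos']
print(t,rows([.6305,.059,.18],-.415),s['finger_gap'],s['force'])
d=np.hypot(W[...,0]-t[0],W[...,1]-t[1]); zo=t[2]-.029
m=(d<.1)&(abs(z-zo-.0195)<.009)
p=W[m]; 
if len(p)>500:
    n=np.linalg.lstsq(np.c_[p[:,:2],np.ones(len(p))],p[:,2],rcond=None)[0]; print('disc n',len(p),'slope',n[:2].round(4),'z at tcp',(n[:2]@t[:2]+n[2]).round(4))
    q=(p[:,:2]*1000).astype(np.float32); print('circ',cv2.minEnclosingCircle(q))
b=(d<.07)&(z>zo+.03)&(z<zo+.062); q=(W[b][:,:2]*1000).astype(np.float32)
print('bar',len(q)); 
if len(q)>50: print(cv2.minAreaRect(q))
E
python3 lid.py; python3 -c "
from h import *
im,_=capture('wrist');cv2.imwrite('pics/w4.png',im)"
```

```text
[0.62317522 0.06224908 0.31449336] [array([134.6,  -1.6,   6.4]), array([-0.   ,  0.012, -0.012])] 0.014709742828002827 [-0.30781496 -0.50734604 -1.22757835]
disc n 41612 slope [ 0.0056 -0.0142] z at tcp 0.3069
circ ((625.3274536132812, 65.10784912109375), 86.48261260986328)
bar 6352
((627.6297607421875, 65.75621032714844), (88.5826416015625, 35.35009765625), 77.0594482421875)
```

View pics/w4.png

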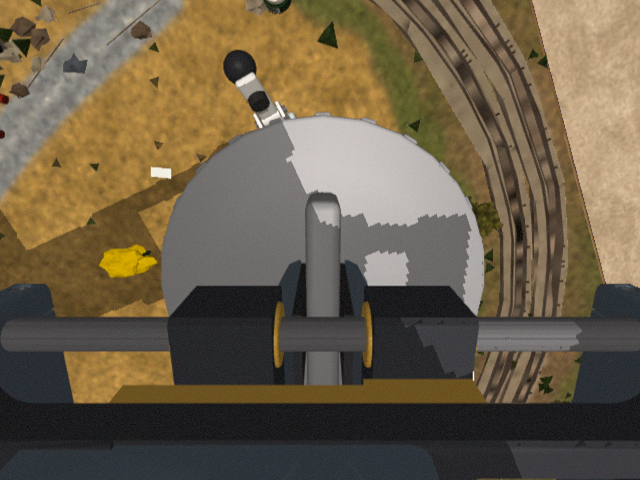

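step_arm --delta_pos '[[10,-2,7],[30,0,0],[30,0,0],[30,0,0],[15,0,0],[0,0,0]]' --delta_rot '[[0,0.012,-0.012],[0,0,0],[0,0,0],[0,0,0],[0,0,0],[0,0,0]]'

```text
time: 38.12
tool_pos: [0.6269, 0.0629, 0.1956]
ee_rot: [-1.772, 1.569, -2.179]
force: [-0.3, -1.3, -1.2]
finger_gap: 0.0147
```

```bash
python3 lid.py
```

```text
[0.62722619 0.06298071 0.19685806] [array([16.9, -2.3,  4.6]), array([0.008, 0.   , 0.001])] 0.014658098052462406 [-0.53596049  0.20883715 -1.16432244]
disc n 41626 slope [-0.0109 -0.0213] z at tcp 0.1881
circ ((628.1885986328125, 64.90711212158203), 86.72478485107422)
bar 6402
((627.633056640625, 68.59695434570312), (88.35038757324219, 35.59835433959961), 55.72519302368164)
```

step_arm --delta_pos '[[5,-3,5],[12,0,0],[10,0,0],[2,0,0],[1,0,0]]' --delta_rot '[[0.005,0,0],[0,0,0],[0,0,0],[0,0,0],[0,0,0]]'

```text
time: 38.58
tool_pos: [0.633, 0.0586, 0.168]
ee_rot: [0.119, 1.566, -0.292]
force: [-0.2, -0.3, -1.5]
finger_gap: 0.0147
```

```bash
python3 lid.py
```

```text
[0.63287788 0.05866007 0.16783   ] [array([-12.2,  -0.6,  -2.3]), array([ 0.004,  0.005, -0.   ])] 0.015017319700182575 [-0.07732099 -0.33973998 -2.4780055 ]
disc n 41590 slope [-0.0055 -0.0219] z at tcp 0.1604
circ ((634.8296508789062, 61.691890716552734), 86.50892639160156)
bar 6346
((637.5338134765625, 62.62569808959961), (88.43954467773438, 35.43610382080078), 77.42784881591797)
```

step_arm --delta_pos '[[2,-2,-3],[3,0,0],[3,0,0],[3,0,0],[3,0,0]]' --delta_rot '[[0.004,0.005,0],[0,0,0],[0,0,0],[0,0,0],[0,0,0]]'

```text
time: 39.05
tool_pos: [0.6301, 0.0585, 0.1549]
ee_rot: [0.938, 1.567, 0.522]
force: [-0.1, 0.9, -0.4]
finger_gap: 0.0146
```

```bash
python3 lid.py
```

```text
[0.62980463 0.05848305 0.15423652] [array([-25.8,   0.8,   0.5]), array([-0.001,  0.001, -0.003])] 0.014436411768974939 [ 1.00134242  1.95843958 -0.25356069]
disc n 41579 slope [-0.0074 -0.0182] z at tcp 0.1474
circ ((631.8726806640625, 60.57698440551758), 86.81895446777344)
bar 6340
((634.4669799804688, 62.30961608886719), (88.77019500732422, 35.53944396972656), 77.35746765136719)
```

step_arm --delta_pos '[[0.7,0,0],[0.7,0,0],[0.7,0,0],[0.7,0,0]]' --delta_rot '[[0,0,0],[0,0,0],[0,0,0],[0,0,0]]' --hand 0.24

```text
time: 39.43
tool_pos: [0.6299, 0.058, 0.151]
ee_rot: [0.772, 1.568, 0.356]
force: [-0.2, 1.2, -0.4]
finger_gap: 0.0222
```

```bash
python3 lid.py
```

```text
[0.62986664 0.0580281  0.15094074] [array([-29.1,   1.2,   0.2]), array([-0.001,  0.002, -0.002])] 0.021525668203970814 [-0.3469071  -0.15769401  0.62957411]
disc n 42658 slope [-0.0036 -0.0136] z at tcp 0.1464
circ ((632.4775390625, 63.43403625488281), 86.10610961914062)
bar 6831
((630.4217529296875, 64.97421264648438), (86.06816101074219, 41.92988967895508), 50.47846984863281)
```

step_arm --delta_pos '[[0,0,0],[0,0,0],[0,0,0]]' --delta_rot '[[0,0,0],[0,0,0],[0,0,0]]' --hand 0 --grip_force 15

```text
time: 39.73
tool_pos: [0.6299, 0.0581, 0.151]
ee_rot: [0.84, 1.568, 0.424]
force: [-0.9, 0.3, -0.6]
finger_gap: 0.0146
```

step_arm --delta_pos '[[0.7,0,0],[0.7,0,0],[0.7,0,0],[0.7,0,0],[0.7,0,0],[0.7,0,0]]' --delta_rot '[[0.1,0,0],[0.1,0,0],[0.1,0,0],[0.1,0,0],[0.1,0,0],[0.1,0,0]]'

```text
time: 40.23
tool_pos: [0.6306, 0.0583, 0.1491]
ee_rot: [1.169, 1.566, 0.133]
force: [-2.4, 0.9, 6.2]
finger_gap: 0.0151
```

```bash
sed -i 's/rows(\[.6305,.059,.18\],-.415)/rows([.6305,.059,.149],-1.497)/' lid.py; python3 lid.py; python3 -c "
from h import *
s=read_state();print(s['ft_torque'],s['q'])"
```

```text
[0.63057483 0.05847033 0.14903574] [array([ 0. ,  0.2, -0.5]), array([ 0.452,  0.001, -0.005])] 0.014964810333794225 [-0.65417579  1.71163455  5.23271694]
disc n 42647 slope [-0.0127 -0.0065] z at tcp 0.1445
circ ((634.4727172851562, 59.80585479736328), 86.35128784179688)
bar 6490
((638.0794677734375, 59.589515686035156), (86.58253479003906, 35.79106140136719), 43.13774108886719)
[ 0.27030182  0.35262244 -0.37484723] [-2.34477350e-03  5.67060241e-01  1.40377584e+00  1.07582515e-03
  1.16585436e+00  1.04257358e+00]
```

step_arm --delta_pos '[[0.2,0,0],[0.2,0,0],[0.2,0,0],[0.2,0,0],[0.2,0,0]]' --delta_rot '[[0.1,0,0],[0.1,0,0],[0.1,0,0],[0.1,0,0],[0.06,0,0]]'

```text
time: 40.7
tool_pos: [0.6305, 0.0587, 0.1486]
ee_rot: [1.715, 1.565, 0.189]
force: [-0.3, 4.3, 3.2]
finger_gap: 0.0157
```

```bash
python3 lid.py; python3 -c "
from h import *
s=read_state();print(s['ft_torque'],s['q'])"
```

```text
[0.63061524 0.05888185 0.14860439] [array([-0.4, -0.1, -0.1]), array([-0.031, -0.001, -0.006])] 0.015705078063032715 [0.42595909 4.64744635 1.49643975]
disc n 42715 slope [-0.0131 -0.0002] z at tcp 0.144
circ ((635.08544921875, 58.283912658691406), 86.62171936035156)
bar 6557
((637.8213500976562, 60.00566864013672), (36.92805099487305, 86.42818450927734), 82.01085662841797)
[0.68681906 0.27781028 0.5105388 ] [-1.89315624e-03  5.67343262e-01  1.40460275e+00  1.46832142e-03
  1.16414608e+00  1.52597814e+00]
```

step_arm --delta_pos '[[0.3,0,0],[0.3,0,0]]' --delta_rot '[[0.05,0,0],[0.04,0,0]]'

```text
time: 40.92
tool_pos: [0.6309, 0.0593, 0.1486]
ee_rot: [1.847, 1.564, 0.231]
force: [0.7, -1.0, 3.5]
finger_gap: 0.018
```

```bash
python3 lid.py; python3 -c "
from h import *
s=read_state();print(s['ft_torque'],s['q'])"
```

```text
[0.63090155 0.05925349 0.14856763] [array([-0.4, -0.4,  0.3]), array([-0.122, -0.001, -0.006])] 0.018156709952341605 [-0.40852373  0.98430418  3.0184289 ]
disc n 42609 slope [-0.0135  0.0004] z at tcp 0.144
circ ((635.2417602539062, 58.607666015625), 86.48578643798828)
bar 6639
((638.6482543945312, 55.198265075683594), (87.0674057006836, 37.453269958496094), 14.730649948120117)
[0.08246474 0.17806652 0.68641015] [-1.37672483e-03  5.67366187e-01  1.40468203e+00  1.61236614e-03
  1.16310358e+00  1.61674829e+00]
```

step_arm --delta_pos '[[0,0,0],[0,0,0],[0,0,0],[0,0,0],[-10,0,0],[-30,0,0],[-40,0,0],[-40,0,0]]' --delta_rot '[[-0.1,0,0],[0,0,0],[0,0,0],[0,0,0],[0,0,0],[0,0,0],[0,0,0],[0,0,0]]' --hand 0.5

```text
time: 41.63
tool_pos: [0.6256, 0.0587, 0.2654]
ee_rot: [-1.736, 1.561, 3.03]
force: [1.8, -0.2, 0.2]
finger_gap: 0.0456
```

step_arm --delta_pos '[[0,30,0],[0,30,0],[0,10,0],[0,0,0]]' --delta_rot '[[0,0,0],[0,0,0],[0,0,0],[0,0,0]]' --hand 0

```text
time: 41.97
tool_pos: [0.7007, 0.0624, 0.2815]
ee_rot: [1.643, 1.562, 0.12]
force: [0.4, 0.5, -0.7]
finger_gap: 0.0217
```

```bash
python3 - <<'E'
from h import *
im,W=cloud('wrist'); z=W[...,2]; cv2.imwrite('pics/w5.png',im)
def f(m,n):
    p=(W[m][:,:2]*1000).astype(np.float32)
    print(n,len(p),cv2.minAreaRect(p),'z',np.percentile(W[m][:,2],[5,50,95]))
d=np.hypot(W[...,0]-.6305,W[...,1]-.059)
f((d<.06)&(z>.165)&(z<.185),'bar'); f((d<.095)&(z>.135)&(z<.155),'disc')
m=(W[...,0]>.58)&(W[...,0]<.66)&(W[...,1]>.145)&(W[...,1]<.25)
if (m&(z>.19)&(z<.23)).sum()>20: f(m&(z>.19)&(z<.23),'knob')
s=read_state();print(s['tool_pos'],rows([.617,.245,.30],-1.5),s['finger_gap'])
E
```

```text
bar 1358 ((632.2521362304688, 58.579139709472656), (98.93877410888672, 15.005127906799316), 4.480096817016602) z [0.1720358  0.17557208 0.17697771]
disc 11008 ((638.5523071289062, 68.1107177734375), (150.77365112304688, 170.45748901367188), 63.41659927368164) z [0.14115645 0.1433967  0.14492149]
[0.70004793 0.06236113 0.28151214] [array([ -19. ,  -73.9, -186.5]), array([-0.022, -0.001, -0.008])] 0.017612027109561765
```

View pics/w5.png

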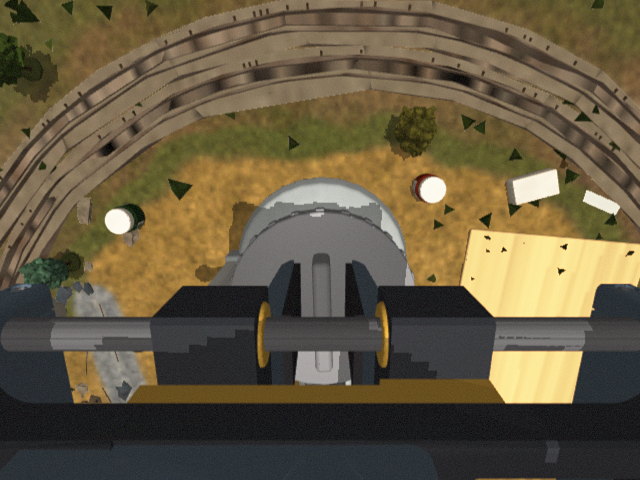

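The view shows the lid seated, with its bar at (322,315). It measures 4.5° with its top at 0.1756, so the lid is home. Clamp next.

step_arm --delta_pos '[[-4,-12,-31],[-4,-12,-31],[-4,-12,-31],[-4,-12,-31],[-3,-12,-31],[0,-12,-30],[0,0,0],[0,0,0]]' --delta_rot '[[-0.02,0,0],[0,0,0],[0,0,0],[0,0,0],[0,0,0],[0,0,0],[0,0,0],[0,0,0]]' --hand 0

```text
time: 42.68
tool_pos: [0.6048, 0.2463, 0.3012]
ee_rot: [1.403, 1.568, -0.106]
force: [0.3, -0.5, -0.3]
finger_gap: 0.0006
```

```bash
python3 - <<'E'
from h import *
s=read_state();print(s['tool_pos'],rows([.617,.240,.187],-1.5),s['finger_gap'],s['force'])
E
```

```text
[0.60480513 0.24633485 0.30122702] [array([114.3,  11.5,   7. ]), array([-0.009,  0.   , -0.003])] 0.0006204077192441967 [ 0.25732109 -0.51769882 -0.25654756]
```

step_arm --delta_pos '[[10,11,0],[35,0,0],[35,0,0],[33,0,0],[3,0,0]]' --delta_rot '[[0,0,0],[0,0,0],[0,0,0],[0,0,0],[0,0,0]]'

```text
time: 43.1
tool_pos: [0.6189, 0.2437, 0.183]
ee_rot: [1.58, 1.562, 0.067]
force: [-0.7, -0.1, -1.4]
finger_gap: 0.0005
```

```bash
python3 - <<'E'
from h import *
s=read_state();print(s['tool_pos'],rows([.619,.2,.187],-1.5),s['finger_gap'],s['force'])
E
```

```text
[0.61885716 0.24368566 0.18304961] [array([-4. , -2.4, 43.6]), array([-0.013, -0.   , -0.008])] 0.0005030526530648448 [-0.68739822 -0.13631401 -1.37480024]
```

step_arm --delta_pos '[[0,0,15],[0,0,15],[0.5,0,12],[0.5,0,12],[0.5,0,12],[0.5,0,12],[0.5,0,10],[0.5,0,6]]' --delta_rot '[[0,0,0],[0,0,0],[0,0,0],[0,0,0],[0,0,0],[0,0,0],[0,0,0],[0,0,0]]'

```text
time: 43.77
tool_pos: [0.6302, 0.1436, 0.1889]
ee_rot: [2.054, 1.549, 0.538]
force: [-0.3, 0.9, 0.1]
finger_gap: 0.0006
```

```bash
python3 - <<'E'
from h import *
s=read_state();print(s['tool_pos'],rows([.624,.15,.19],-1.5),s['finger_gap'],s['force'])
E
```

```text
[0.63024059 0.14361282 0.1889479 ] [array([-1.1, -5.9, -6.7]), array([-0.016, -0.01 , -0.02 ])] 0.0006166809143000331 [-0.34527603  0.92484764  0.10358205]
```

step_arm --delta_pos '[[-30,0,-4],[-15,0,0],[0,-4,18],[0,0,16],[0,0,0]]' --delta_rot '[[-0.01,-0.01,-0.015],[0,0,0],[0,0,0],[0,0,0],[0,0,0]]'

```text
time: 44.18
tool_pos: [0.6274, 0.1066, 0.2359]
ee_rot: [0.624, 1.567, -0.884]
force: [-0.1, 0.3, 0.2]
finger_gap: 0.0008
```

```bash
python3 - <<'E'
from h import *
s=read_state();print(s['tool_pos'],rows([.6265,.113,.185],-1.5),s['finger_gap'],s['force'])
im,W=cloud('scene'); cv2.imwrite('pics/s2.png',cv2.resize(im[190:330,220:400],None,fx=4,fy=4))
E
```

```text
[0.6274351  0.1066256  0.23586166] [array([50.8, -0.6, -6.6]), array([-0.008,  0.003, -0.002])] 0.0007700323490416725 [-0.0737288   0.26225293  0.16392263]
```

View pics/s2.png

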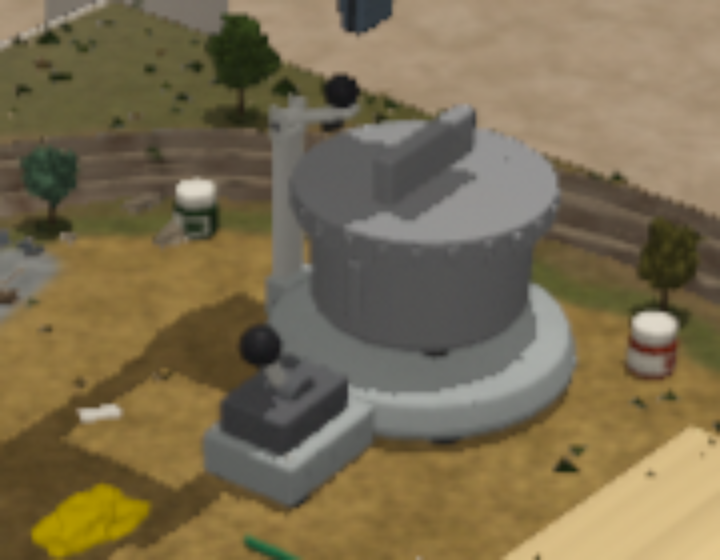

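The clamp arm has come nearly level, with its knob at (340,90), and the fingertip is above it. Now I press it down.

step_arm --delta_pos '[[10,0,-6],[25,0,0],[8,0,0],[5,0,0],[4,0,0],[4,0,0],[3,0,0]]' --delta_rot '[[0,0,0],[0,0,0],[0,0,0],[0,0,0],[0,0,0],[0,0,0],[0,0,0]]'

```text
time: 44.82
tool_pos: [0.6293, 0.1037, 0.1765]
ee_rot: [0.237, 1.545, -1.272]
force: [-1.9, -14.9, 7.5]
finger_gap: 0.0003
```

```bash
python3 - <<'E'
from h import *
s=read_state();print(s['tool_pos'],rows([.6265,.113,.177],-1.5),s['finger_gap'],s['force'])
E
```

```text
[0.62929764 0.1037096  0.17649862] [array([-0.8, -2.2, -9.4]), array([-0.009,  0.025, -0.006])] 0.00031433805098063855 [ -1.86506245 -14.9214704    7.52380573]
```

step_arm --delta_pos '[[-15,0,0],[-25,0,0],[0,0,-12],[0,0,0]]' --delta_rot '[[0,0,0],[-0.009,0.02,-0.006],[0,0,0],[0,0,0]]'

```text
time: 45.15
tool_pos: [0.626, 0.1183, 0.2136]
ee_rot: [-0.905, 1.561, -2.404]
force: [-0.5, 0.4, -1.2]
finger_gap: 0.0008
```

```bash
python3 - <<'E'
from h import *
s=read_state();print(s['tool_pos'],rows([.6265,.117,.185],-1.5),s['finger_gap'],s['force'])
E
```

```text
[0.62598551 0.11830761 0.21364162] [array([28.6,  0.6,  1.2]), array([0.001, 0.006, 0.008])] 0.0008229048099305391 [-0.45330614  0.3868446  -1.23065005]
```

step_arm --delta_pos '[[20,0,1],[9,0,0],[4,0,0],[3,0,0],[3,0,0],[2,0,0]]' --delta_rot '[[0,0.006,0.008],[0,0,0],[0,0,0],[0,0,0],[0,0,0],[0,0,0]]'

```text
time: 45.65
tool_pos: [0.6267, 0.1192, 0.1769]
ee_rot: [1.15, 1.566, -0.346]
force: [-16.2, -2.0, 33.2]
finger_gap: 0.0008
```

```bash
python3 - <<'E'
from h import *
s=read_state();print(s['tool_pos'],rows([.6265,.117,.177],-1.5),s['finger_gap'],s['force'])
E
```

```text
[0.62674707 0.11923128 0.1768509 ] [array([-0.1, -0.4,  2.2]), array([ 0.004,  0.002, -0.005])] 0.0008120239268241511 [-16.23829048  -1.99593802  33.15161524]
```

step_arm --delta_pos '[[-20,0,0],[-35,0,0],[-35,0,0],[0,-35,0],[0,-35,0],[0,-35,10],[0,-35,10],[0,-35,10]]' --delta_rot '[[0,0,0],[0,0,0],[0,0,0],[0,0,0],[0,0,0],[0,0,0],[0,0,0],[0,0,0]]'

```text
time: 46.32
tool_pos: [0.4547, 0.0775, 0.2711]
ee_rot: [1.156, 1.561, -0.338]
force: [-0.6, -0.9, 0.4]
finger_gap: 0.0005
```

```bash
python3 - <<'E'
from h import *
s=read_state();print(s['tool_pos'],rows([.410,.043,.2],-1.5),s['finger_gap'],s['force'])
im,W=cloud('scene'); cv2.imwrite('pics/s3.png',cv2.resize(im[190:330,220:400],None,fx=4,fy=4))
z=W[...,2]; m=(W[...,0]>.6)&(W[...,0]<.65)&(W[...,1]>.09)&(W[...,1]<.2)&(z>.15)&(z<.24)
k=m&(im.max(-1)<60); print('knob',k.sum(), W[k].mean(0) if k.any() else None, W[k].max(0) if k.any() else None)
E
```

```text
[0.45471242 0.0774632  0.27112649] [array([ 70.8, -47.8,  30.7]), array([ 0.006,  0.004, -0.009])] 0.0004959290332471244 [-0.58814044 -0.93304242  0.41951763]
knob 57 [0.61947218 0.11126302 0.16758148] [0.62915014 0.12275413 0.17563496]
```

View pics/s3.png

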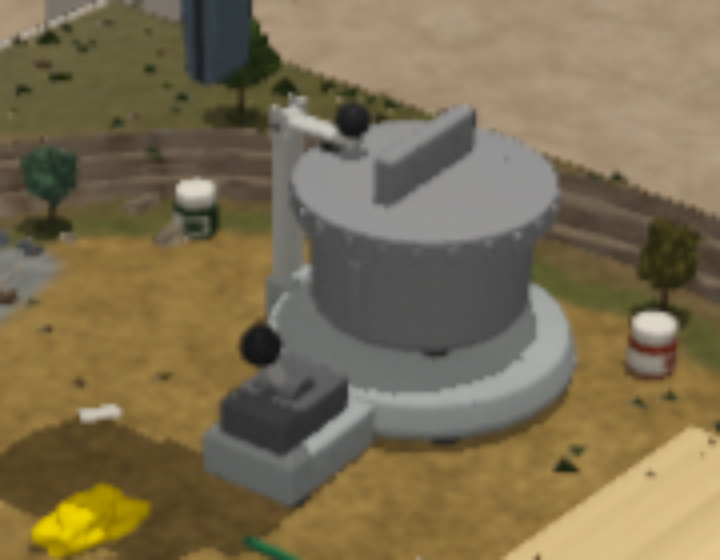

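The clamp is down with its foot on the lid; the knob is at (352,120) and its top measures about 0.176. Switch next.

step_arm --delta_pos '[[0,-24,15],[0,-24,15],[35,0,0],[35,0,0],[30,0,0],[0,0,0]]' --delta_rot '[[0,0.004,-0.009],[0,0,0],[0,0,0],[0,0,0],[0,0,0],[0,0,0]]'

```text
time: 46.87
tool_pos: [0.3968, 0.0402, 0.1705]
ee_rot: [-0.385, 1.568, -1.879]
force: [-1.5, 0.7, -0.8]
finger_gap: 0.0007
```

```bash
python3 - <<'E'
from h import *
s=read_state();print(s['tool_pos'],rows([.480,.047,.092],-1.5),s['finger_gap'],s['force'])
E
```

```text
[0.39684095 0.04019428 0.17053825] [array([78.5, 83.5, -0.6]), array([0.006, 0.002, 0.001])] 0.0007395594750138619 [-1.491168    0.73406864 -0.77606763]
```

step_arm --delta_pos '[[35,0,0],[35,0,0],[12,0,0],[0,0,0]]' --delta_rot '[[0,0,0],[0,0,0],[0,0,0],[0,0,0]]'

```text
time: 47.2
tool_pos: [0.4, 0.0401, 0.0892]
ee_rot: [0.419, 1.568, -1.074]
force: [0.0, 0.5, -0.3]
finger_gap: 0.0005
```

step_arm --delta_pos '[[0,15,0],[0.5,12,0],[0.5,12,0],[0.5,12,0],[0.5,10,0],[0.5,10,0]]' --delta_rot '[[0,0,0],[0,0,0],[0,0,0],[0,0,0],[0,0,0],[0,0,0]]'

```text
time: 47.7
tool_pos: [0.4737, 0.0465, 0.0953]
ee_rot: [-0.759, 1.567, -2.251]
force: [-2.1, 0.6, -2.5]
finger_gap: 0.0002
```

```bash
python3 - <<'E'
from h import *
s=read_state();print(s['tool_pos'],rows([.480,.047,.092],-1.5),s['finger_gap'],s['force'])
E
```

```text
[0.47368154 0.04654073 0.09532373] [array([3.3, 6.3, 0. ]), array([0.008, 0.003, 0.003])] 0.00022343699320553066 [-2.10487718  0.5650404  -2.47771772]
```

Push a little further until the stop shows in the force.

step_arm --delta_pos '[[0.5,5,0],[0.5,4,0],[0.5,3,0]]' --delta_rot '[[0,0,0],[0,0,0],[0,0,0]]'

```text
time: 47.95
tool_pos: [0.4753, 0.0471, 0.0961]
ee_rot: [-1.455, 1.543, -2.944]
force: [-12.8, -7.2, -1.0]
finger_gap: 0.0001
```

```bash
python3 - <<'E'
from h import *
s=read_state();print(s['tool_pos'],s['force'])
im,W=cloud('scene'); z=W[...,2]
m=(W[...,0]>.42)&(W[...,0]<.56)&(W[...,1]>.0)&(W[...,1]<.1)&(z>.085)&(z<.125)&(im.max(-1)<60); print(m.sum(),np.nanmean(W[m],0),np.nanpercentile(W[m],[2,98],axis=0))
E
```

```text
[0.47528799 0.04710868 0.09613281] [-12.79554702  -7.20140867  -1.04990619]
72 [0.48109585 0.04403285 0.10526915] [[0.45507048 0.03789372 0.09255267]
 [0.50935032 0.05129487 0.12433732]]
```

step_arm --delta_pos '[[0,-15,0],[0,-25,0],[-30,-20,0],[-40,0,0],[-40,0,0],[-40,0,0],[-30,0,0],[0,0,0]]' --delta_rot '[[0,0,0],[0,0,0],[0,0,0],[0,0,0],[0,0,0],[0,0,0],[0,0,0],[0,0,0]]'

```text
time: 48.67
tool_pos: [0.4172, 0.0437, 0.2983]
ee_rot: [-1.41, 1.543, -2.899]
force: [0.6, 0.7, 0.0]
finger_gap: 0.0006
```

```bash
python3 - <<'E'
from h import *
s=read_state();print(s['tool_pos'],s['force'],s['time'])
im,W=cloud('scene'); z=W[...,2]; cv2.imwrite('pics/s4.png',cv2.resize(im[190:330,220:400],None,fx=4,fy=4))
m=(W[...,0]>.42)&(W[...,0]<.56)&(W[...,1]>.0)&(W[...,1]<.1)&(z>.085)&(z<.125)&(im.max(-1)<60); print('switch',m.sum(),np.nanmean(W[m],0))
k=(W[...,0]>.6)&(W[...,0]<.65)&(W[...,1]>.09)&(W[...,1]<.2)&(z>.15)&(z<.24)&(im.max(-1)<60); print('knob',k.sum(),W[k].mean(0),W[k].max(0))
d=np.hypot(W[...,0]-.6305,W[...,1]-.059); b=(d<.056)&(z>.165)&(z<.19); print('bar',cv2.minAreaRect((W[b][:,:2]*1000).astype(np.float32)),np.median(z[b]))
E
```

```text
[0.41715743 0.043671   0.29825729] [0.64304541 0.66908304 0.03459727] 48.6667
switch 80 [0.49755282 0.04620505 0.10207778]
knob 57 [0.61967778 0.11141977 0.16745472] [0.63425055 0.12128915 0.17833887]
bar ((626.4142456054688, 81.873779296875), (107.20256042480469, 64.8221206665039), 7.095234394073486) 0.17127244701943473
```

View pics/s4.png

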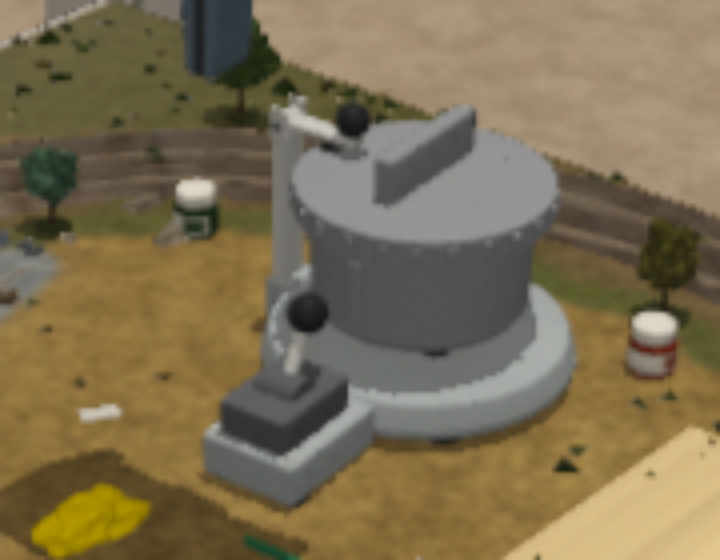

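The lever leans toward the bowl with its ball at (307,312). The clamp is down and the lid is home.

```bash
python3 -c "
from plant import *
sign_off()"
```

```text
the job is handed in; nothing more can be done
```

The job is done and handed in at about 49 s on the robot's clock; the hand-in gives no verdict, so whether it passed isn't known.

- **Castings:** All five are in the bowl. A close view before the lid went on showed the heap topping out at 0.113 m, below the rim at 0.135 m. One casting slipped from the grip and turned on the board, so I picked it up again.
- **Lid:** I set it straight into the thread gaps, where it dropped to about 3.5 mm above its seat, so it needed no anticlockwise turn. I then screwed it clockwise until it hit its stop. After I let go, the bar measured 4.5° against about 4.2° for the tumbler, with its top at 0.1756 m against 0.175 m when home.
- **Clamp:** My first press landed off-centre on the knob, so I pressed again over its centre. It stopped at 33 N, and the last picture shows it level with its foot on the lid. The knob top measured 0.178 m, as expected when it is down.
- **Switch:** I pushed it over only after the clamp was down, until it met its stop at about 13 N. The last picture shows it leaning toward the bowl, and the arm had backed away clear of everything.

**Checks that disagreed:**
- The scene camera's last reading of the bar (7°) was spoiled by the clamp knob being in the measured area, so I relied on the close-up reading instead.
- The scene camera put the lever ball at x = 0.498 m, where about 0.505 m was expected. That camera sees mostly the ball's near surface, and the stop force agrees with the lever being fully over.

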